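# Stack two keyed parts trays on the sloping stand

## Robot

A 6-joint arm with a two-finger parallel gripper is mounted at the origin on a cart in front of the work surface, level with it; the furniture and walls round the work are solid. World frame = base frame: x ahead of the robot, y to its left, z up, the work surface at z = 0. Lengths are in m, angles in degrees, forces in N, time in s.
With the tool pointing down it reaches from about 0.325 to 0.775 m from the base axis. Payload 5.5 kg.
Tool frame: the origin (TCP) lies midway between the tips of the shut fingers; the grasp point (between the pads) lies 19 mm behind it (ctrl.pinch_z is the distance from the TCP to the grasp point, in m); x points along the fingers, y is the direction in which the jaws open and shut, and the axes are right-handed (so a half turn about x gives the same grasp; the last joint's range is limited). The gripper opens to 88 mm and grips with 3 to 60 N. Pads are 20 mm wide; open, the fingers measure 115 mm over their backs; the gripper's body (75 mm by 178 mm) begins 61 mm behind the grasp point.
Start: joints at [-79.968, 5.22, 70.514, -0, 104.267, -3.249], TCP at [0.138, -0.584, 0.223] pointing down, gripper open.
Joint ranges: [-164.24, 164.24], [-49.07, 125.15], [9.68, 141.18], [-86.29, 266.29], [3.28, 154.24], [-151.56, 151.56]. Speed limits (degrees/s): [147.25, 147.25, 172.46, 180, 180, 180].

## Interface

Orientations are given as a 3x3 rotation matrix whose columns are the frame's x, y, z axes.
In Python, from station import ctrl gives the robot as it stands.
- The arm moves only by the shell command python3 -m creep 'ROWS'. ROWS is JSON, a list of rows, each a list of 7 numbers: the turn, a rotation vector about the tool's x, y, z in degrees, then the shift along the tool's x, y, z in m, then the gripper command: -1 is shut, 1 is fully open, values between are in proportion. A call has 1 to 20 rows; each row shifts and turns the commanded pose from where the row before left it, along the tool's axes as they then stand; what a row does not reach is not made up. A row lasts 1/10 s, in which the tool goes at most 50 mm and 8.59 degrees, less where a joint would pass 70% of its speed; a pose out of reach is approached as far as the arm can. A call is refused whole if a number of a shift passes 0.05 or a number of a turn 8.59, either way. A call with a gripper value outside its range is refused whole. The fingers move at their own pace and stop on an object; the grip force is fixed at half the most. Time passes only in rows, so rows that do not move let the fingers close. It gives the time, the measured TCP pose, the force and the opening at its end, in the units of the state.
- ctrl.read_state(): the state, without advancing time (a new reading comes with each control period).
- ctrl.get_image(name): name is "scene" or "top" or "wrist"; returns a dict with "image" (480x640x3 uint8, red, green, blue), "intrinsics" (3x3 intrinsics, pixels), "D" ([k1, k2, p1, p2, k3] as OpenCV has them; the pictures are not rectified), "R" (3x3) and "t" (3): a world point X has camera coordinates R X + t; the wrist camera has in their place "mount" (4x4, takes a point from camera to tool coordinates, whose origin is the TCP and whose axes are the tool frame's). Camera axes: x right, y down, z forward; pixel columns grow to the right and rows downward; lengths in m; the calibration is good to about 2 mm. A picture is of the moment at which its call begins: read the wrist's pose just before it. There is no depth.
- ctrl.hand_in(): hands the job in, once; it reports no verdict.
Trained networks look in the newest picture that a camera, given by its name, has taken for a name from the list of things; names that differ only in an ending like _2 or _b are one class to them, and where a whole thing is asked for, a point or a joint stands for the part that bears it (a point fixed in the world has none). Each returns a list of dicts, best first, with "confidence" (0 to 1); they miss things now and then, are a little off and sometimes report something else, mostly with a low value. They report only what shows in the picture. A call takes as long as a camera call.
- ctrl.look_for(camera, query): "box" ([left, top, right, bottom] in pixels, round what is visible of it).
The state is a dict: "t": time; "joint_positions": joint angles; "qvel": joint speeds; "tau": joint torques, N m; "tcp_pos": TCP position; "tool_rot": TCP orientation; "contact_force": force on the tool from outside, world axes, zero at the start; "ft_torque": the same for the moment, N m; "opening": finger opening in m.
Only numpy, scipy, OpenCV 4.12 (cv2) and the standard library are available. Lean on these libraries where they do the work, as an engineer would, in place of code of your own. Each camera call takes 0.05 s, during which the arm holds its last target.

## Task

Stack the two loose aluminium parts trays on the sloping stand: first the deep one, then the shallow one on top of it, each turned so that the notch in its wall drops over the key standing up below it and it sits fully home on the rim. Keep the trays from tipping over, leave the other things on the bench where they stand, and let go.

Things in the scene. Friction and masses are not known exactly. Their poses are not given: they have to be found in the camera images.
- seat: Fixed seat on the plywood stand (base board 124 x 130 mm): shallow aluminium frame 84 (x) x 116 (y) mm outside, walls 5 mm, mouth 74 x 106 mm, 12 mm deep. Origin: centre of its rim plane, 86 mm above the bench. z is square to the rim and leans 24 degrees from vertical, towards the downhill side; x points up the slope, y level across it.
- seat_key (a point): Foot of the seat's key, at the rim: a tab 28 mm wide (y), 5 mm thick (x), standing 12 mm above the rim on the upper (+x) wall, off-centre: 39.5 mm in x and 26 mm in y from the seat's origin. Same axes as the seat.
- deep_tray_mid (a point): Centre of the deep tray (31 mm above its underside). Aluminium, open top, 84 (x) x 116 (y) mm, 62 mm high (74 with its key), walls 5 mm, floor top 10 mm above the underside. x points to its notched wall; starts flat on the bench, z up. 0.15 to 0.3 kg. When home, this point is 24 mm above the seat's origin along the seat's z, axes alike.
- deep_tray_notch (a point): Deep tray's notch: a gap 34 mm wide (y), 15 mm high, cut up from the lower edge of its +x wall. Point: on that lower edge, 7 mm above the underside, at x = 39.5, y = 26 mm from the tray's centre; it meets seat_key when home.
- deep_tray_key (a point): Foot of the deep tray's own key, at its rim: a tab 14 mm wide, 5 mm thick, 12 mm tall on the +x wall, at x = 39.5, y = 26 mm, 31 mm above the tray's centre.
- shallow_tray_mid (a point): Centre of the shallow tray (23 mm above its underside). As the deep one, but 46 mm high, no key, and a small dark plate on its -x wall: 84 (x) x 116 (y) mm, walls 5 mm, floor top 10 mm above the underside, x to its notched wall; starts flat, z up. 0.12 to 0.25 kg. When home, this point is 47 mm above the deep tray's centre along z, axes alike.
- shallow_tray_notch (a point): Shallow tray's notch: a gap 20 mm wide (y), 15 mm high, cut up from the lower edge of its +x wall; too narrow for the seat's key. Point: on that lower edge, 7 mm above the underside, at x = 39.5, y = 26 mm from the tray's centre; it meets deep_tray_key when home.
- deep_tray_rib (a point): Middle of the top edge of the deep tray's grip rib, 53 mm above the underside. The rib is 12 mm thick and runs along x from wall to wall through the middle (y = 0), with 47 mm clear on each side down to the floor: grip across it, along y.
- deep_tray_foot (a point): Centre of the deep tray's underside, a foot 7 mm deep and 68 (x) x 100 (y) mm (64 x 96 mm at its lowest 3 mm). It drops into the mouth below with 3 mm of play all round, until the tray's walls rest on the rim.
- shallow_tray_rib (a point): Middle of the top edge of the shallow tray's grip rib, 37 mm above the underside. The rib is 12 mm thick and runs along x from wall to wall through the middle (y = 0), with 47 mm clear on each side down to the floor: grip across it, along y.
- shallow_tray_foot (a point): Centre of the shallow tray's underside, a foot 7 mm deep and 68 (x) x 100 (y) mm (64 x 96 mm at its lowest 3 mm). It drops into the mouth below with 3 mm of play all round, until the tray's walls rest on the rim.
- glue_bottle: Bystander, loose: yellowish glue bottle, 197 mm tall, 43 x 64 mm, the one right of the stand, behind (another stands far back). Origin at its underside.
- oil_can: Bystander, loose: red oil can with a bent spout, 72 x 93 mm, 153 mm tall, at the right, behind (another like it stands far back). Origin at its underside.
- screw_tin: Bystander, loose: open steel tin, 74 mm across, 82 mm tall, in front of the stand. Origin at its underside.
- sanding_block: Bystander, loose: brown sanding block 62 x 102 x 30 mm. Origin at its underside.
- offcut_b: Bystander, loose: wood offcut 55 x 85 x 30 mm. Origin at its underside.
- wrench_small: Bystander, loose: small spanner 27 x 138 x 5 mm. Origin at its underside.

How it is judged (in metres and radians):
On the way:
1. the deep tray sits home on the seat, its notch over the seat's key (distance between deep_tray_notch and seat_key below 0.007 m and z of deep_tray_mid in the frame of seat between 0.021 and 0.027 m and angle between the z axis of deep_tray_mid and the z axis of seat, either way round below 0.06 rad and angle between the x axis of deep_tray_mid and the x axis of seat, either way round below 0.1 rad), for 0.2 s.
At the end, for the whole second after the job is handed in: The deep tray sits on the stand's seat and the shallow tray on the deep one, both at rest: each notch within 7 mm of the key below it, height within 3 mm of fully home, level with what is below within 0.06 rad and turned with it within 0.1 rad (all of step 1 and distance between shallow_tray_notch and deep_tray_key below 0.007 m and z of shallow_tray_mid in the frame of deep_tray_mid between 0.044 and 0.05 m and angle between the z axis of shallow_tray_mid and the z axis of deep_tray_mid, either way round below 0.06 rad and angle between the x axis of shallow_tray_mid and the x axis of deep_tray_mid, either way round below 0.1 rad and linear speed of each of deep_tray, shallow_tray below 0.02 m/s); the robot touches nothing.
It fails at once if a bystander (glue bottle, oil can, tin, sanding block, offcut or spanner) is displaced by more than 30 mm (distance of any of glue_bottle, oil_can, screw_tin, sanding_block, offcut_b, wrench_small from where it was at the start of the episode above 0.03 m).
It fails at once if a tray tips over (more than 60 degrees from upright) (angle between any of deep_tray_mid, shallow_tray_mid's own z axis and vertical above 1.05 rad).
It also fails if it takes over 64 s, if anything falls off the work surface, if the arm or the gripper's body presses on something with over 40 N, if the wrist force passes 120 N, or if a joint passes its speed limit or range.

## Working session

There is one attempt and no reset: what is moved stays moved. The work goes in short steps, Python scripts to look and compute and a shell command to move; the robot and the scene stay as the last step left them, time stands still between calls to the robot, and variables do not carry over. Pictures are saved under pics/ and viewed, and the job is handed in when it is done.

```bash
ls -la; mkdir -p pics; python3 - <<'E'
from station import ctrl
import cv2
s=ctrl.read_state(); print(s)
for n in ["scene","top","wrist"]:
    d=ctrl.get_image(n); cv2.imwrite(f"pics/{n}0.png",d["image"][:,:,::-1])
    print(n,d["intrinsics"],d["D"],d.get("R"),d.get("t"),d.get("mount"))
E
```

```text
total 12
drwxr-xr-x  3 agent agent 4096 Dec  7 00:36 .
drwxr-xr-x 23 root  root  4096 Dec  7 00:36 ..
drwxr-xr-x  2 agent agent 4096 Dec  7 00:36 pics
{'t': 0.0, 'joint_positions': array([-7.99693529e+01,  5.26310466e+00,  7.05805754e+01, -3.47866537e-04,
        1.04266239e+02, -3.24684231e+00]), 'qvel': array([0.04487105, 0.07896712, 0.11625363, 0.0672941 , 0.07243457,
       0.05078612]), 'tau': array([-2.42546766e-04, -4.46447074e+01, -4.06448615e+01,  6.97413809e-02,
        2.90922832e-02, -1.20894342e-04]), 'tcp_pos': array([ 0.13776487, -0.58367276,  0.22151977]), 'tool_rot': array([[-3.39939274e-04,  2.29665596e-01, -9.73269541e-01],
       [ 1.88809636e-03, -9.73267715e-01, -2.29665825e-01],
       [-9.99998160e-01, -1.91569911e-03, -1.02778855e-04]]), 'contact_force': array([ 0.61163114,  0.88530783, -0.15836159]), 'ft_torque': array([0.00637438, 0.03474399, 0.03359067]), 'opening': 0.08784740002174317}
scene [[511.18569798   0.         321.57169251]
 [  0.         511.18569798 245.55131484]
 [  0.           0.           1.        ]] [-0.07968491  0.          0.          0
[... 305 characters left out ...]
    ]] [-0.04350266  0.          0.          0.          0.        ] [[-0.01341971 -0.99990898  0.00139644]
 [-0.99232482  0.0131462  -0.12295786]
 [ 0.12292831 -0.00303578 -0.99241091]] [0.15055178 0.53879864 1.34655974] None
wrist [[331.84487685   0.         319.36376393]
 [  0.         331.84487685 240.44034912]
 [  0.           0.           1.        ]] [-0.05533035  0.          0.          0.          0.        ] None None [[ 6.07826956e-04 -2.84826468e-01  9.58578903e-01 -1.62635728e-01]
 [ 9.99999812e-01  9.70545675e-05 -6.05253391e-04  4.94861091e-04]
 [ 7.93577250e-05  9.58579091e-01  2.84826474e-01 -7.86161282e-02]
 [ 0.00000000e+00  0.00000000e+00  0.00000000e+00  1.00000000e+00]]
```

View pics/scene0.png

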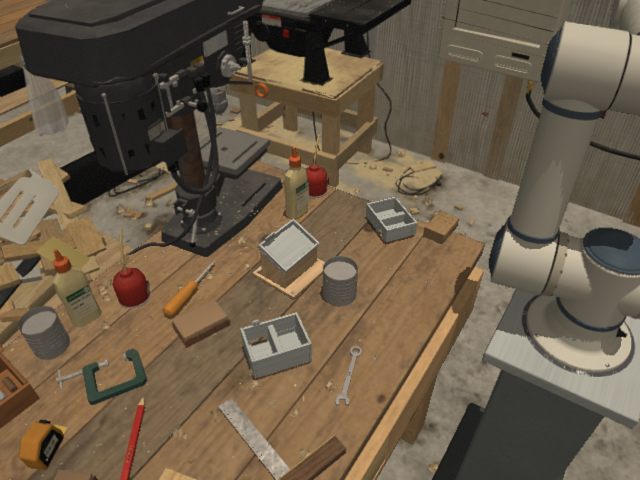

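View pics/top0.png

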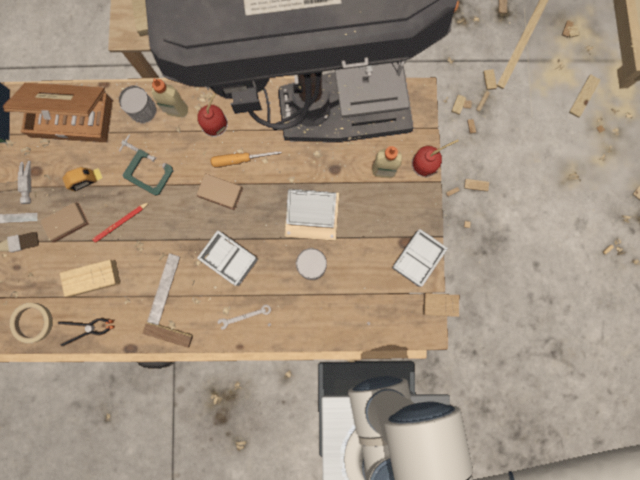

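View pics/wrist0.png

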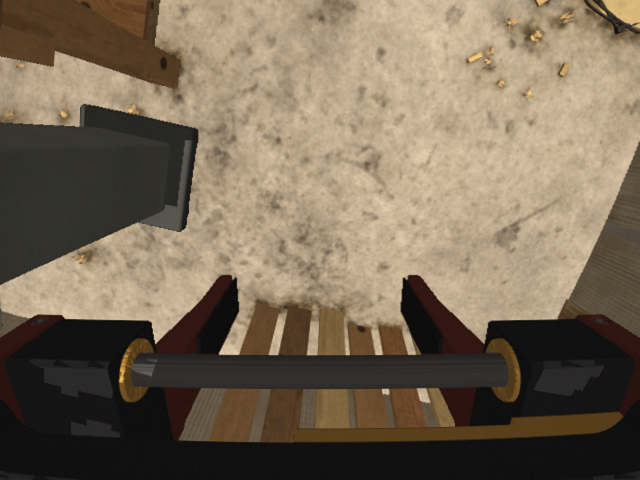

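The scene picture shows the deep tray at about (277,345), the shallow one at (390,220), the stand with seat at (290,255) and the tin at (340,281). The top view has the trays at (227,258) and (419,257), with the seat at (312,210). The wrist camera sees only floor for now.

```bash
cat > h.py <<'E'
from station import ctrl
import numpy as np, cv2
from scipy.spatial.transform import Rotation as Rn
from scipy.optimize import least_squares
def cam(name):
    s=ctrl.read_state(); d=ctrl.get_image(name)
    K=np.array(d["intrinsics"]);D=np.array(d["D"],float)
    if d.get("mount") is not None and name=="wrist":
        T=np.eye(4);T[:3,:3]=s["tool_rot"];T[:3,3]=s["tcp_pos"]
        C=T@np.array(d["mount"]); R=C[:3,:3].T; t=-R@C[:3,3]
    else: R=np.array(d["R"]);t=np.array(d["t"])
    return dict(img=np.array(d["image"]),K=K,D=D,R=R,t=t,tcp=s["tcp_pos"],rot=s["tool_rot"])
def proj(c,P):
    P=np.atleast_2d(np.asarray(P,float))
    return cv2.projectPoints(P.reshape(-1,1,3),cv2.Rodrigues(c["R"])[0],c["t"],c["K"],c["D"])[0].reshape(-1,2)
def ray(c,uv):
    p=cv2.undistortPoints(np.array(uv,float).reshape(-1,1,2),c["K"],c["D"]).reshape(-1,2)
    v=np.c_[p,np.ones(len(p))]@c["R"]; return -c["R"].T@c["t"], v/np.linalg.norm(v,axis=1)[:,None]
def atz(c,uv,z):
    o,v=ray(c,uv); return o+v*((z-o[2])/v[:,2:])
def tri(pairs):
    A=np.zeros((3,3));b=np.zeros(3)
    for c,uv in pairs:
        o,v=ray(c,uv);v=v[0];M=np.eye(3)-np.outer(v,v);A+=M;b+=M@o
    return np.linalg.solve(A,b)
def save(name,img,crop=None,k=1):
    if crop: l,t,r,b=crop; img=img[t:b,l:r]
    img=cv2.resize(img,None,fx=k,fy=k,interpolation=cv2.INTER_CUBIC)
    cv2.imwrite(f"pics/{name}.png",np.ascontiguousarray(img[:,:,::-1]))
E
python3 - <<'E'
from h import *
sc=cam("scene");tp=cam("top")
import pickle; pickle.dump((sc,tp),open("cams.pkl","wb"))
save("sc1",sc["img"],(220,180,440,390),3.5) if False else None
save("scA",sc["img"],(225,290,335,390),6); save("scB",sc["img"],(350,185,470,255),6); save("scC",sc["img"],(240,205,370,310),6)
save("tpA",tp["img"],(185,220,365,300),4.4);save("tpB",tp["img"],(270,180,450,300),4.4)
for q in ["deep_tray_mid","shallow_tray_mid","seat"]:
  for n,c in (("scene",sc),("top",tp)):
    for d in ctrl.look_for(n,q)[:2]: print(q,n,np.round(d["box"]),d["confidence"])
print(ctrl.read_state()["t"])
E
```

```text
deep_tray_mid scene [239. 311. 311. 378.] 0.83
deep_tray_mid top [199. 232. 256. 287.] 0.8
shallow_tray_mid scene [364. 200. 419. 239.] 0.98
shallow_tray_mid top [393. 232. 450. 287.] 0.65
seat scene [256. 216. 319. 273.] 0.68
seat scene [366. 198. 419. 240.] 0.36
seat top [283. 188. 341. 226.] 0.69
seat top [198. 233. 259. 287.] 0.57
0.55
```

View pics/scA.png

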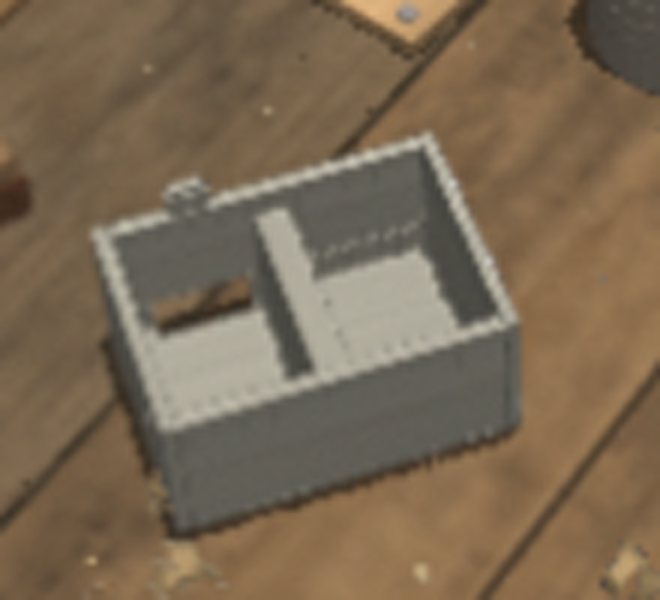

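View pics/scB.png

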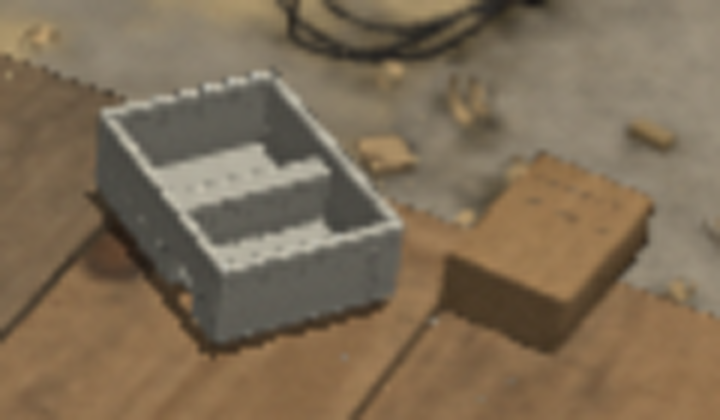

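View pics/scC.png

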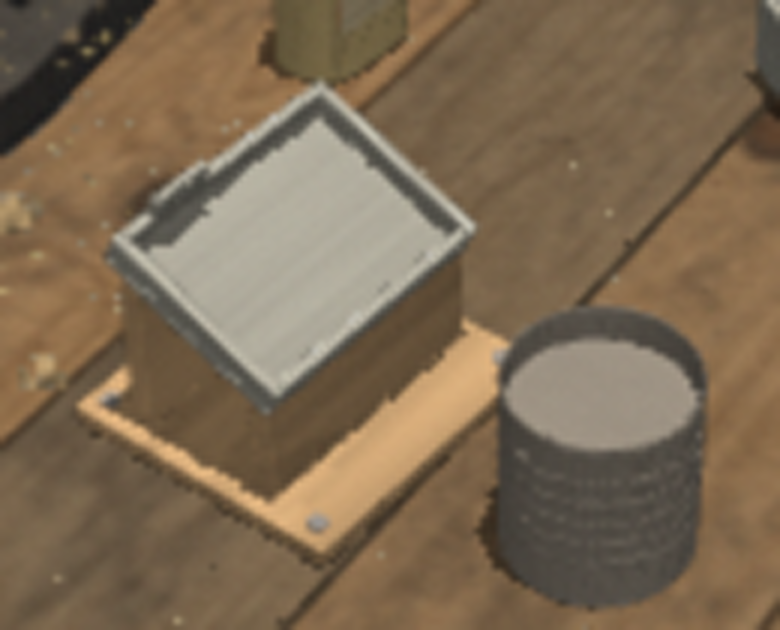

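View pics/tpA.png

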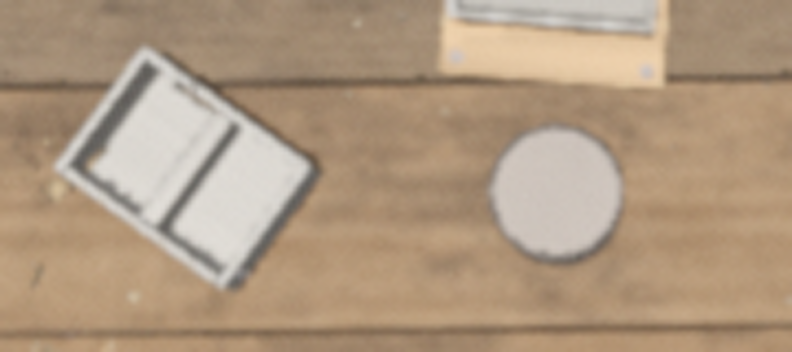

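View pics/tpB.png

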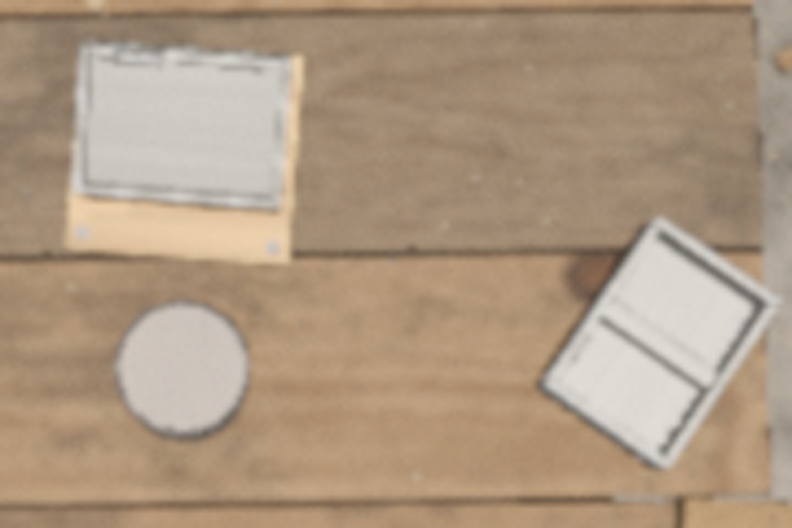

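```bash
cat > fit0.py <<'E'
from h import *
import pickle
sc,tp=pickle.load(open("cams.pkl","rb"))
cor=np.array([[42,58],[42,-58],[-42,-58],[-42,58]])/1000
P=dict(
deep=([(240.8,328.7),(296.7,312.5),(311.3,343.7),(253,361.3)],[(218,230.7),(256.5,257),(236.5,284.8),(198.2,258)]),
shallow=([(386.7,230),(367.2,203.7),(395.8,197.5),(417.2,223)],[(393.4,267),(420,229.3),(446.8,248.2),(421.8,286.1)]),
seat=([(258.3,245),(293.7,218.7),(319.2,243.3),(286.3,270.3)],[(288.2,190.2),(337.5,192.5),(334.3,226.6),(286.4,224.3)]))
for k,(a,b) in P.items():
    tri_=[tri([(sc,a[i]),(tp,b[i])]) for i in range(4)]
    print(k,"tri corners",np.round(tri_,3).tolist())
    tilt=k=="seat"
    def pts(p):
        R=Rn.from_euler("z",p[3]).as_matrix()@(Rn.from_euler("y",-p[4]).as_matrix() if tilt else np.eye(3))
        return (R@np.c_[cor,np.zeros(4)].T).T+p[:3]
    def f(p): return np.r_[(proj(sc,pts(p))-a).ravel(),(proj(tp,pts(p))-b).ravel()]
    m=np.mean(tri_,0); d=tri_[0]-tri_[3]; p0=np.r_[m,np.arctan2(d[1],d[0]),0.4]
    r=least_squares(f,p0 if tilt else p0[:4]); 
    print(k,np.round(r.x[:3],4),np.degrees(r.x[3:]),"rms px",np.sqrt(np.mean(r.fun**2)))
E
python3 fit0.py
```

```text
deep tri corners [[0.561, 0.408, 0.058], [0.495, 0.314, 0.055], [0.428, 0.363, 0.055], [0.494, 0.456, 0.059]]
deep [0.4945 0.385  0.0567] [-35.61463891] rms px 0.6397984212342157
shallow tri corners [[0.467, -0.022, 0.045], [0.559, -0.092, 0.042], [0.511, -0.157, 0.041], [0.419, -0.091, 0.041]]
shallow [ 0.4891 -0.0907  0.0421] [53.76302373] rms px 0.7540992979616322
seat tri corners [[0.651, 0.232, 0.099], [0.644, 0.113, 0.095], [0.566, 0.122, 0.063], [0.573, 0.239, 0.07]]
seat [0.6085 0.1768 0.0819] [-4.82705373 22.74776423] rms px 0.7883116223267919
```

```bash
cat > plan.py <<'E'
# plan.py x y z psi tilt n grip : work out rows to tcp pos, tool y yaw psi (deg), tool x tilted by 'tilt' deg about horizontal axis perp. to direction az
import sys
from h import *
def toolrot(psi,tilt=0,az=0):
    # tool pointing down, jaws at yaw psi, then leaned so the tool axis points towards azimuth az by tilt
    p=np.radians(psi); x=np.array([0,0,-1.]); y=np.array([np.cos(p),np.sin(p),0]); R=np.c_[x,y,np.cross(x,y)]
    a=np.radians(az); h=np.array([np.cos(a),np.sin(a),0]); ax=np.cross(x,h)
    return Rn.from_rotvec(ax*np.radians(tilt)).as_matrix()@R
def rows(p1,R1,n,g,p0=None,R0=None):
    s=ctrl.read_state(); p0=s["tcp_pos"] if p0 is None else p0; R0=s["tool_rot"] if R0 is None else R0
    u,_,v=np.linalg.svd(R0);R0=u@v
    p,R=p0.copy(),R0.copy();out=[]
    for i in range(n):
        rv=Rn.from_matrix(R.T@R1).as_rotvec(degrees=True)/(n-i); d=R.T@((p1-p)/(n-i))
        r=np.r_[np.round(rv,1),np.round(d,3)]
        out.append(r.tolist()+[g]); p=p+R@r[3:]; R=R@Rn.from_rotvec(r[:3],degrees=True).as_matrix()
    print("["+",".join("["+",".join(f"{v:g}" for v in r)+"]" for r in out)+"]")
    print("end",np.round(p,4),"err deg",np.round(Rn.from_matrix(R.T@R1).magnitude()*57.3,2)); return p,R
if __name__=="__main__":
    a=[float(v) for v in sys.argv[1:]]; x,y,z,psi,tilt,az,n,g=a
    rows(np.array([x,y,z]),toolrot(psi,tilt,az),int(n),g)
E
python3 plan.py 0.44 -0.13 0.21 -36.2 0 0 12 0.14
```

```text
[[-3.4,-0,0,0.001,-0.031,-0.033,0.14],[-3.4,-0,0,0.001,-0.029,-0.035,0.14],[-3.4,-0,0,0.001,-0.027,-0.037,0.14],[-3.4,-0,0,0.001,-0.025,-0.038,0.14],[-3.4,-0,0,0.001,-0.022,-0.04,0.14],[-3.4,-0,0,0.001,-0.02,-0.041,0.14],[-3.4,-0,0,0.001,-0.018,-0.042,0.14],[-3.3,-0,0,0.001,-0.015,-0.043,0.14],[-3.4,-0,0,0.001,-0.012,-0.043,0.14],[-3.3,-0,0,0.001,-0.01,-0.044,0.14],[-3.4,-0,0,0.001,-0.007,-0.045,0.14],[-3.3,-0,0,0.002,-0.005,-0.045,0.14]]
end [ 0.4398 -0.1301  0.2096] err deg 0.02
```

```bash
python3 -m creep '[[-3.4,0,0,0.001,-0.031,-0.033,0.14],[-3.4,0,0,0.001,-0.029,-0.035,0.14],[-3.4,0,0,0.001,-0.027,-0.037,0.14],[-3.4,0,0,0.001,-0.025,-0.038,0.14],[-3.4,0,0,0.001,-0.022,-0.04,0.14],[-3.4,0,0,0.001,-0.02,-0.041,0.14],[-3.4,0,0,0.001,-0.018,-0.042,0.14],[-3.3,0,0,0.001,-0.015,-0.043,0.14],[-3.4,0,0,0.001,-0.012,-0.043,0.14],[-3.3,0,0,0.001,-0.01,-0.044,0.14],[-3.4,0,0,0.001,-0.007,-0.045,0.14],[-3.3,0,0,0.002,-0.005,-0.045,0.14],[0,0,0,0,0,0,0.14]]'
cat > snap.py <<'E'
from h import *
import sys,pickle
c=cam(sys.argv[2] if len(sys.argv)>2 else "wrist"); pickle.dump(c,open(f"{sys.argv[1]}.pkl","wb")); save(sys.argv[1],c["img"]); print(c["tcp"],np.round(c["rot"],3).tolist(),ctrl.read_state()["t"],ctrl.read_state()["opening"],np.round(ctrl.read_state()["joint_positions"],1))
E
python3 snap.py w1
```

```text
t: 1.85
tcp_pos: [0.4415, -0.1259, 0.2093]
tool_rot: [[0.0, 0.812, -0.584], [0.002, -0.584, -0.812], [-1.0, -0.001, -0.002]]
contact_force: [0.1, -0.9, -0.1]
opening: 0.0506
[ 0.44154509 -0.12589632  0.20925012] [[0.0, 0.812, -0.584], [0.002, -0.584, -0.812], [-1.0, -0.001, -0.002]] 1.9 0.050238964659122955 [-20.5 -16.7  92.4   0.  104.4  15.5]
```

View pics/w1.png

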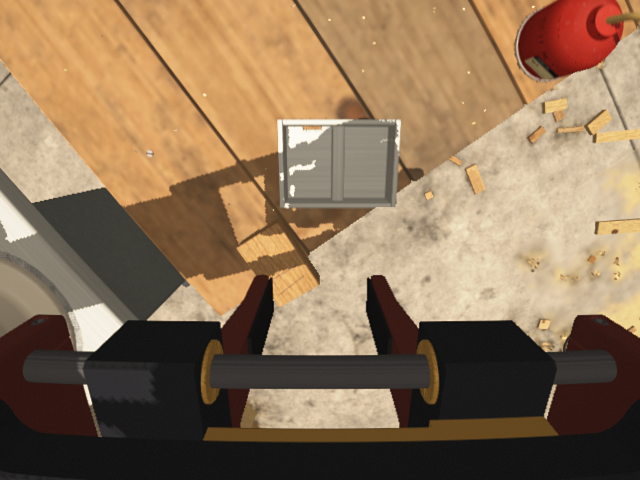

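The wrist view shows the shallow tray's rim from (279,120) to (400,205). Its notch is in the upper wall near (312,127) and the rib is at column 338. Next I'll look at the seat.

```bash
python3 plan.py 0.60 0.175 0.25 85.2 0 0 16 0.14
```

```text
[[-7.6,-0,0,-0.003,-0.003,-0.021,0.14],[-7.6,-0,0,-0.003,-0,-0.021,0.14],[-7.6,-0,0,-0.002,0.003,-0.021,0.14],[-7.6,-0,0,-0.003,0.005,-0.021,0.14],[-7.6,-0,0,-0.002,0.008,-0.02,0.14],[-7.6,-0,0,-0.003,0.011,-0.019,0.14],[-7.6,-0,0,-0.002,0.013,-0.017,0.14],[-7.5,-0,0,-0.003,0.015,-0.015,0.14],[-7.6,-0,0,-0.002,0.017,-0.013,0.14],[-7.5,-0,-0,-0.003,0.019,-0.011,0.14],[-7.6,-0,-0,-0.002,0.02,-0.008,0.14],[-7.5,-0,-0,-0.003,0.021,-0.005,0.14],[-7.6,-0,-0,-0.002,0.021,-0.003,0.14],[-7.5,-0,-0,-0.003,0.021,-0,0.14],[-7.6,-0,-0,-0.002,0.021,0.003,0.14],[-7.5,-0,-0,-0.003,0.021,0.005,0.14]]
end [0.5999 0.1752 0.2504] err deg 0.05
```

```bash
python3 -m creep '[[-7.6,0,0,-0.003,-0.003,-0.021,0.14],[-7.6,0,0,-0.003,0,-0.021,0.14],[-7.6,0,0,-0.002,0.003,-0.021,0.14],[-7.6,0,0,-0.003,0.005,-0.021,0.14],[-7.6,0,0,-0.002,0.008,-0.02,0.14],[-7.6,0,0,-0.003,0.011,-0.019,0.14],[-7.6,0,0,-0.002,0.013,-0.017,0.14],[-7.5,0,0,-0.003,0.015,-0.015,0.14],[-7.6,0,0,-0.002,0.017,-0.013,0.14],[-7.5,0,0,-0.003,0.019,-0.011,0.14],[-7.6,0,0,-0.002,0.02,-0.008,0.14],[-7.5,0,0,-0.003,0.021,-0.005,0.14],[-7.6,0,0,-0.002,0.021,-0.003,0.14],[-7.5,0,0,-0.003,0.021,0,0.14],[-7.6,0,0,-0.002,0.021,0.003,0.14],[-7.5,0,0,-0.003,0.021,0.005,0.14],[0,0,0,0,0,0,0.14]]'
python3 snap.py w2
```

```text
t: 3.6
tcp_pos: [0.6014, 0.1722, 0.2504]
tool_rot: [[-0.0, 0.088, 0.996], [0.0, 0.996, -0.088], [-1.0, -0.0, -0.0]]
contact_force: [1.1, 0.0, -1.3]
opening: 0.0499
[0.60142354 0.17224468 0.25035158] [[-0.0, 0.088, 0.996], [0.0, 0.996, -0.088], [-1.0, -0.0, -0.0]] 3.65 0.04994899441093996 [ 12.8   9.6  62.9  -0.  107.5 -71.9]
```

View pics/w2.png

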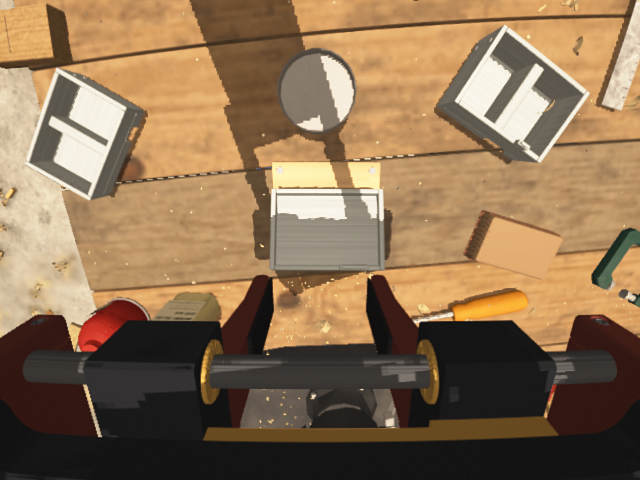

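Both trays and the seat are clear in one view. The seat rim spans (271,188) to (384,270), with the key at (355,268) on the far wall. I'll take a second view shifted sideways.

```bash
python3 -m creep '[[0,0,0,0,0.04,0.01,0.14],[0,0,0,0,0.04,0.01,0.14],[0,0,0,0,0.02,0.005,0.14],[0,0,0,0,0,0,0.14]]'
python3 snap.py w3
```

```text
t: 4.05
tcp_pos: [0.6346, 0.27, 0.2494]
tool_rot: [[-0.002, 0.091, 0.996], [-0.001, 0.996, -0.091], [-1.0, -0.001, -0.002]]
contact_force: [0.0, -0.1, 0.2]
opening: 0.0503
[0.63464173 0.27003829 0.2494201 ] [[-0.002, 0.091, 0.996], [-0.001, 0.996, -0.091], [-1.0, -0.001, -0.002]] 4.1 0.05009243164508588 [ 20.1  20.3  50.4  -0.  109.3 -64.6]
```

View pics/w3.png

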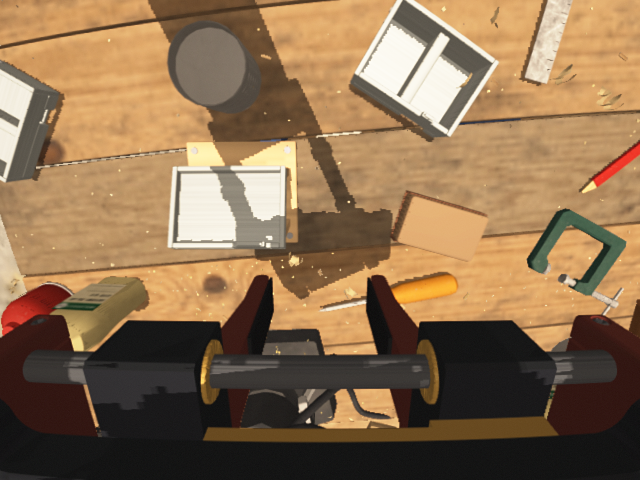

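```bash
python3 - <<'E'
from h import *
import pickle
w2=pickle.load(open("w2.pkl","rb"))["img"];w3=pickle.load(open("w3.pkl","rb"))["img"]
a=lambda i,b: cv2.resize(i[b[1]:b[3],b[0]:b[2]],None,fx=5,fy=5,interpolation=cv2.INTER_CUBIC)
save("s2",w2,(250,150,400,270+10),5); save("s3",w3,(155,130,305,260),5)
save("d2",w2,(430,15,595,170),4.5); save("d3",w3,(345,-0,505,145),4.5)
E
```

```text
(no output)
```

View pics/s2.png

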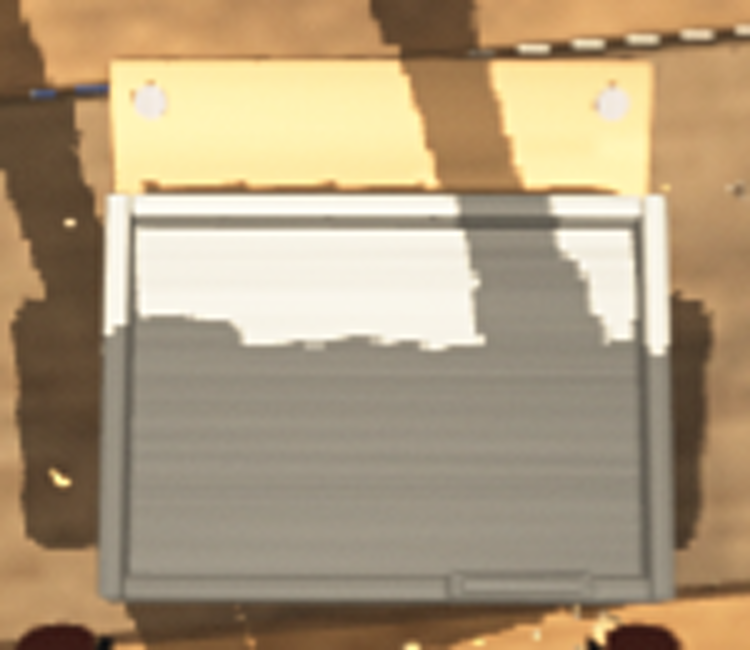

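View pics/s3.png

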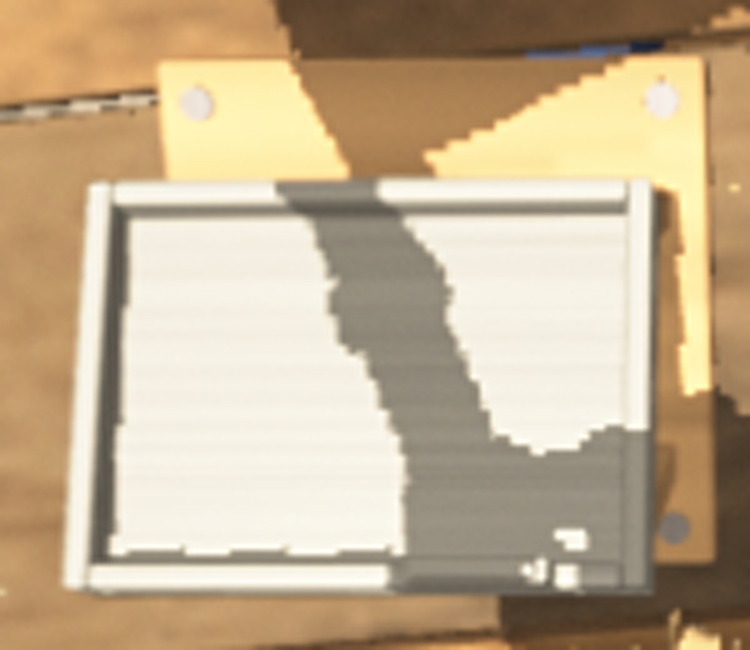

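View pics/d2.png

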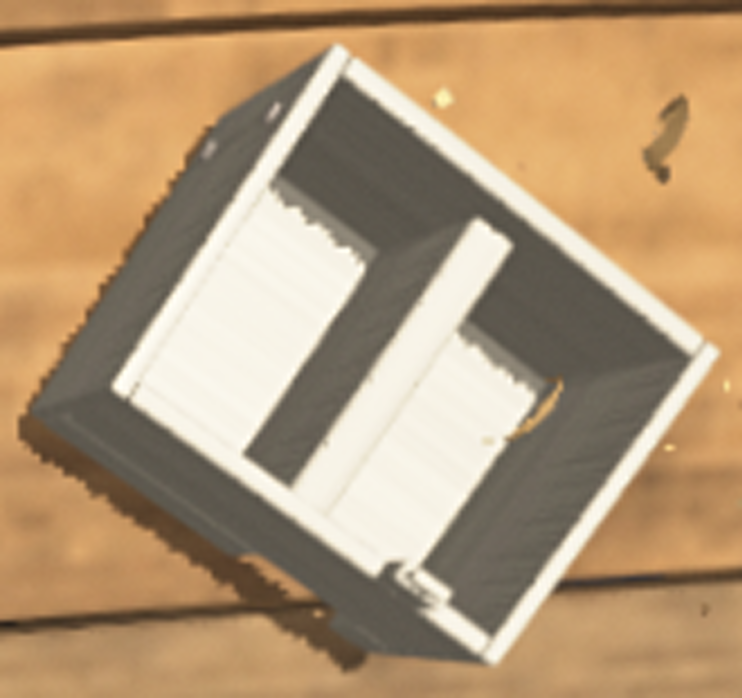

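View pics/d3.png

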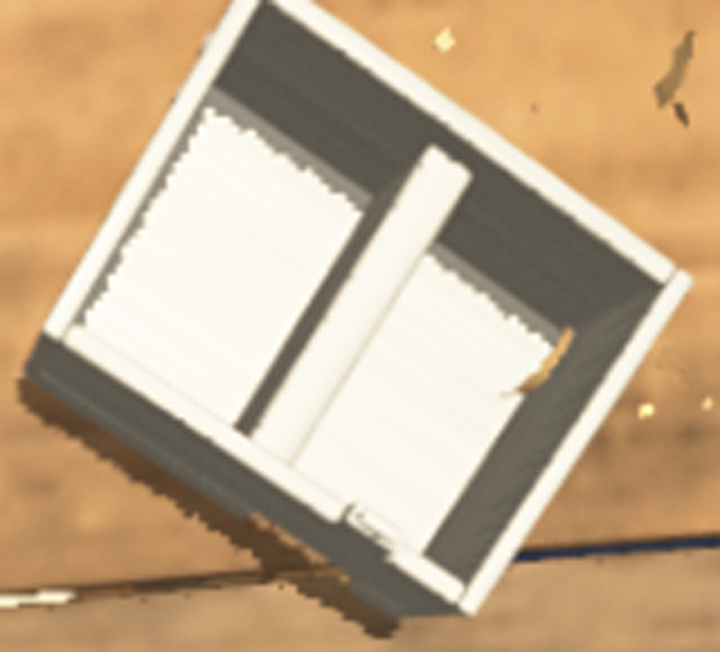

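```bash
python3 - <<'E'
from h import *
import pickle
w2=pickle.load(open("w2.pkl","rb"))["img"];w1=pickle.load(open("w1.pkl","rb"))["img"]
save("h1",w1,(265,105,415,220),5); save("h2",w2,(15,55,155,210),4)
E
```

```text
(no output)
```

View pics/h1.png

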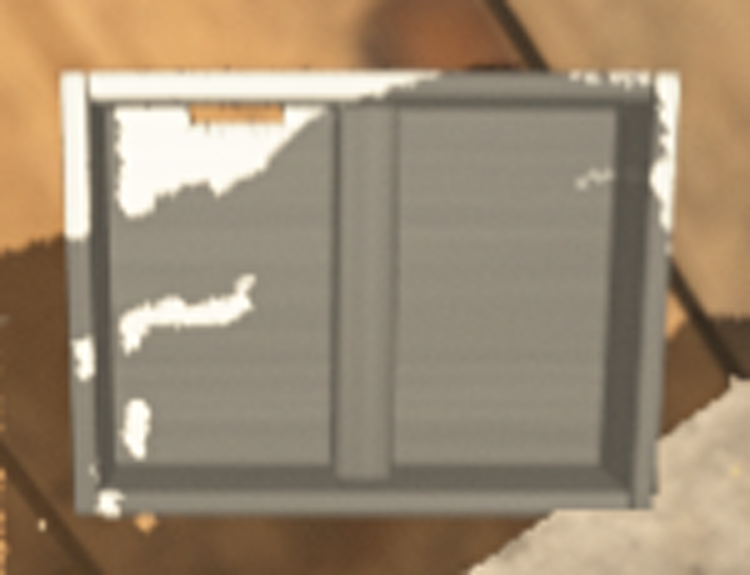

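View pics/h2.png

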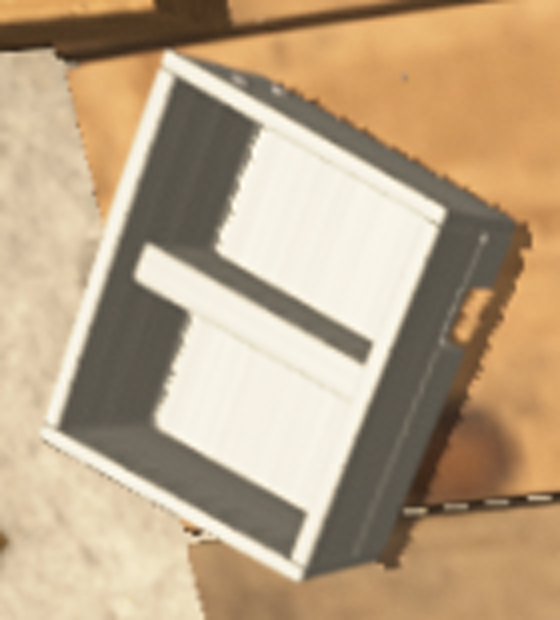

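```bash
cat > fit1.py <<'E'
from h import *
import pickle
L=lambda n:pickle.load(open(n+".pkl","rb"))
w1,w2,w3=L("w1"),L("w2"),L("w3"); sc,tp=L("cams")
cor=np.array([[42,58],[42,-58],[-42,-58],[-42,58]])/1000
def px(off,k,pts): return [None if p is None else ((p[0]+.5)/k-.5+off[0],(p[1]+.5)/k-.5+off[1]) for p in pts]
O={
"seat":[(w2,px((250,150),5,[(675,600),(100,598),(107,195),(665,195)])),(w3,px((155,130),5,[(653,590),(65,588),(90,185),(655,180)]))],
"deep":[(w2,px((430,15),4.5,[(490,662),(115,390),(338,45),(718,348)])),(w3,px((345,0),4.5,[(467,612),(47,333),None,(690,277)]))],
"shallow":[(w1,px((265,105),5,[(60,72),(680,72),(655,510),(77,515)])),(w2,px((15,55),4,[(445,215),(302,580),(43,432),(168,52)]))]}
S={"deep":([(240.8,328.7),(296.7,312.5),(311.3,343.7),(253,361.3)],[(218,230.7),(256.5,257),(236.5,284.8),(198.2,258)]),
"shallow":([(386.7,230),(367.2,203.7),(395.8,197.5),(417.2,223)],[(393.4,267),(420,229.3),(446.8,248.2),(421.8,286.1)]),
"seat":([(258.3,245),(293.7,218.7),(319.2,243.3),(286.3,270.3)],[(288.2,190.2),(337.5,192.5),(334.3,226.6),(286.4,224.3)])}
def fit(obs,tilt,p0,zfix=None):
    def pts(p):
        R=Rn.from_euler("z",p[3]).as_matrix()@(Rn.from_euler("y",-p[4]).as_matrix() if tilt else np.eye(3))
        q=p[:3].copy(); 
        if zfix is not None:q[2]=zfix
        return (R@np.c_[cor,np.zeros(4)].T).T+q
    def f(p):
        r=[]
        for c,uv in obs:
            ok=[i for i in range(4) if uv[i] is not None]
            r.append((proj(c,pts(p)[ok])-[uv[i] for i in ok]).ravel())
        return np.concatenate(r)
    r=least_squares(f,p0); return r
I={"seat":[.6085,.1768,.082,np.radians(-4.8),.4],"deep":[.4945,.385,.057,np.radians(-35.6)],"shallow":[.489,-.0907,.042,np.radians(53.8)]}
if __name__=="__main__":
  for k in O:
    for nm,obs in (("wrist",O[k]),("wristA",O[k][:1]),("wristB",O[k][1:]),("all",O[k]+[(sc,S[k][0]),(tp,S[k][1])])):
        r=fit(obs,k=="seat",I[k]); print(k,nm,np.round(r.x[:3],4),np.round(np.degrees(r.x[3:]),2),"rms",round(float(np.sqrt(np.mean(r.fun**2))),2))
    r=fit(O[k],k=="seat",I[k],{"seat":.086,"deep":.062,"shallow":.046}[k]); print("  zfix",np.round(r.x,4),np.degrees(r.x[3:]),np.sqrt(np.mean(r.fun**2)))
E
python3 fit1.py
```

```text
seat wrist [0.609  0.1793 0.0847] [-5.13 23.98] rms 0.36
seat wristA [0.6089 0.1792 0.0841] [-5.11 23.75] rms 0.12
seat wristB [0.609  0.1797 0.0862] [-5.1  24.38] rms 0.35
seat all [0.6089 0.1789 0.0838] [-5.08 23.58] rms 0.79
  zfix [ 0.6087  0.1795  3.8747 -0.0892  0.4245] [-5.11122147 24.32039279] 0.4209257183520118
deep wrist [0.4941 0.3895 0.0579] [-35.96] rms 0.83
deep wristA [0.4941 0.3917 0.0555] [-35.97] rms 0.47
deep wristB [0.4935 0.3894 0.0552] [-35.72] rms 0.46
deep all [0.4941 0.3879 0.0602] [-35.83] rms 1.04
  zfix [ 0.4946  0.3876  0.9413 -0.6265] [-35.89812863] 1.0565208149704552
shallow wrist [ 0.4903 -0.0898  0.0438] [54.34] rms 0.67
shallow wristA [ 0.4906 -0.0896  0.0443] [54.56] rms 0.19
shallow wristB [ 0.4894 -0.0938  0.0384] [54.08] rms 0.49
shallow all [ 0.4901 -0.09    0.0433] [54.27] rms 0.78
  zfix [ 0.4904 -0.0891  0.042   0.9481] [54.32146255] 0.8838154410615744
```

Both wrist views agree on the seat: (0.609, 0.179, 0.085), yaw -5.1°, tilt 24°, which matches the text. Next I'll hover over the deep tray and refine its pose.

```bash
python3 plan.py 0.515 0.373 0.18 54.1 0 0 7 0.14
```

```text
[[4.4,-0,0,0.01,0.013,-0.018,0.14],[4.4,-0,0,0.01,0.012,-0.019,0.14],[4.4,-0,0,0.01,0.01,-0.02,0.14],[4.4,-0,0,0.01,0.009,-0.021,0.14],[4.3,-0,0,0.01,0.007,-0.022,0.14],[4.4,-0,0,0.01,0.005,-0.022,0.14],[4.3,-0,0.1,0.01,0.004,-0.023,0.14]]
end [0.5147 0.373  0.18  ] err deg 0.03
```

```bash
python3 -m creep '[[4.4,0,0,0.01,0.013,-0.018,0.14],[4.4,0,0,0.01,0.012,-0.019,0.14],[4.4,0,0,0.01,0.01,-0.02,0.14],[4.4,0,0,0.01,0.009,-0.021,0.14],[4.3,0,0,0.01,0.007,-0.022,0.14],[4.4,0,0,0.01,0.005,-0.022,0.14],[4.3,0,0.1,0.01,0.004,-0.023,0.14],[0,0,0,0,0,0,0.14]]'
python3 snap.py w4
```

```text
t: 4.9
tcp_pos: [0.5125, 0.3728, 0.1797]
tool_rot: [[-0.001, 0.586, 0.81], [0.0, 0.81, -0.586], [-1.0, -0.0, -0.001]]
contact_force: [-0.2, -0.8, -0.1]
opening: 0.0502
[0.51251906 0.37278858 0.17971477] [[-0.001, 0.586, 0.81], [0.0, 0.81, -0.586], [-1.0, -0.0, -0.001]] 4.95 0.04993059261345777 [ 32.8  10.3  69.3  -0.  100.4 -21.4]
```

View pics/w4.png

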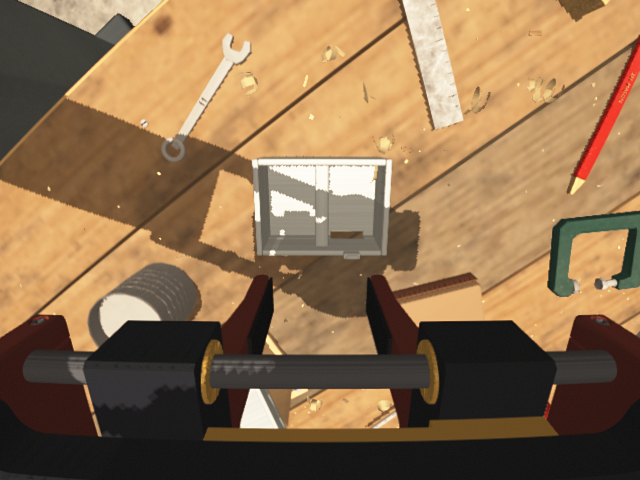

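```bash
python3 - <<'E'
from h import *
import pickle
save("d4",pickle.load(open("w4.pkl","rb"))["img"],(245,145,400,270),5)
E
```

```text
(no output)
```

View pics/d4.png

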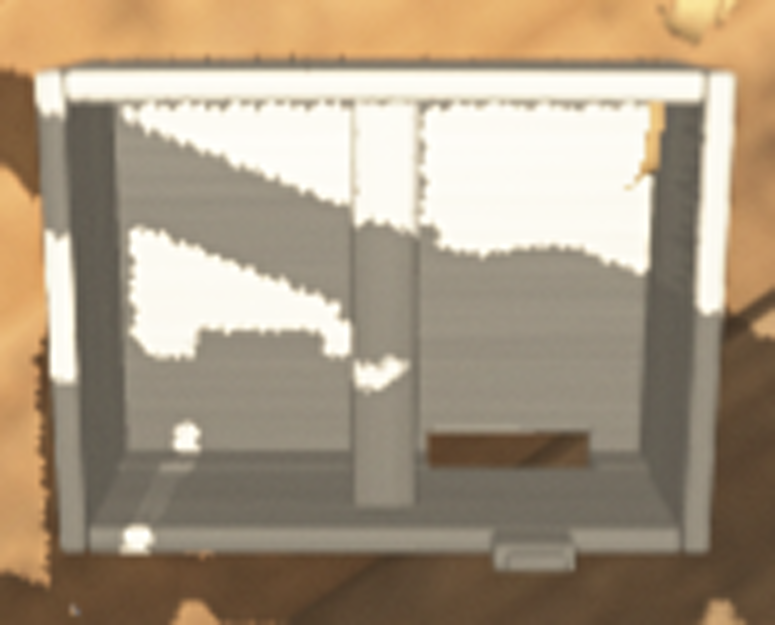

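```bash
python3 - <<'E'
from fit1 import *
w4=L("w4"); o=(w4,px((245,145),5,[(708,550),(62,551),(37,72),(735,72)]))
for nm,obs,z in (("w4",[o],None),("all w",[o]+O["deep"],None),("w4 z62",[o],.062)):
    r=fit(obs,False,I["deep"],z); print(nm,np.round(r.x[:3],4),np.degrees(r.x[3]),np.sqrt(np.mean(r.fun**2)))
E
```

```text
w4 [0.4953 0.3878 0.0604] -35.83052891910413 0.08252325289031323
all w [0.4948 0.388  0.0609] -35.86713819969627 0.8342969882024172
w4 z62 [ 0.4951  0.3879 -0.8273] -35.83073655882502 0.3467926482342796
```

```bash
python3 plan.py 0.4951 0.3879 0.022 54.15 0 0 6 0.14
```

```text
[[0,0,-0,0.026,0,-0.004,0.14],[0,0,-0,0.027,0,-0.004,0.14],[0,0,-0,0.026,0,-0.004,0.14],[0,0,-0,0.027,0.001,-0.004,0.14],[0,0,-0,0.026,0,-0.004,0.14],[0.1,0,-0,0.027,0.001,-0.004,0.14]]
end [0.4957 0.3878 0.0216] err deg 0.05
```

```bash
python3 -m creep '[[0,0,0,0.02,0,-0.012,0.14],[0,0,0,0.02,0.002,-0.011,0.14],[0,0,0,0.02,0,0,0.14],[0,0,0,0,0,0,0.14],[0,0,0,0,0,0,0.14]]'
```

```text
t: 5.45
tcp_pos: [0.4979, 0.3874, 0.1214]
tool_rot: [[0.002, 0.585, 0.811], [0.001, 0.811, -0.585], [-1.0, 0.002, 0.001]]
contact_force: [0.4, 0.0, 0.5]
opening: 0.0504
```

```bash
python3 -m creep '[[0,0,0,0.025,0,0,0.14],[0,0,0,0.025,0,0,0.14],[0,0,0,0,0,0,0.14],[0,0,0,0,0,0,0.14]]'
```

```text
t: 5.85
tcp_pos: [0.4978, 0.3886, 0.0722]
tool_rot: [[0.002, 0.584, 0.811], [0.002, 0.811, -0.584], [-1.0, 0.003, 0.0]]
contact_force: [-0.8, -1.2, 0.5]
opening: 0.05
```

```bash
python3 -m creep '[[0,0,0,0.015,-0.002,-0.002,0.14],[0,0,0,0.018,0,0,0.14],[0,0,0,0.017,0,0,0.14],[0,0,0,0,0,0,0.14],[0,0,0,0,0,0,0.14]]'; python3 snap.py w5
```

```text
t: 6.35
tcp_pos: [0.4941, 0.3885, 0.0205]
tool_rot: [[0.0, 0.584, 0.812], [0.001, 0.812, -0.584], [-1.0, 0.001, -0.0]]
contact_force: [0.5, -0.6, 0.4]
opening: 0.0507
[0.4940716  0.38846255 0.02050071] [[0.0, 0.584, 0.812], [0.001, 0.812, -0.584], [-1.0, 0.001, -0.0]] 6.4 0.04981180641413027 [ 35.1  12.5  83.    0.   84.3 -19.2]
```

View pics/w5.png

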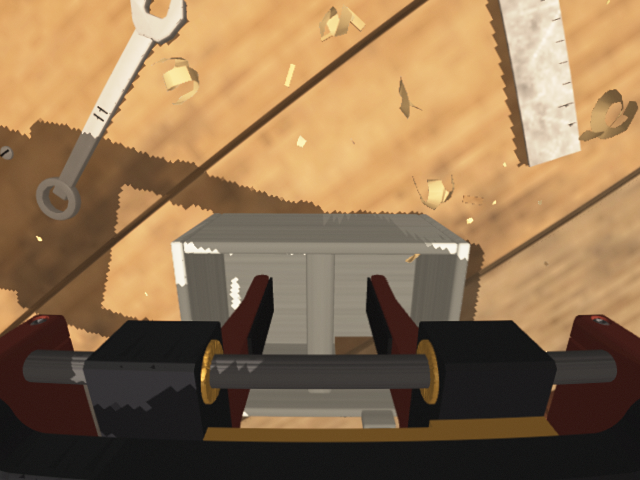

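The rib at column 320 sits midway between the fingers, one in each compartment, clear of the walls. I'll close the gripper.

```bash
python3 -m creep '[[0,0,0,0,0,0,-1],[0,0,0,0,0,0,-1],[0,0,0,0,0,0,-1],[0,0,0,0,0,0,-1],[0,0,0,0,0,0,-1],[0,0,0,0,0,0,-1],[0,0,0,-0.005,0,0,-1],[0,0,0,-0.02,0,0,-1],[0,0,0,-0.03,0,0,-1],[0,0,0,-0.03,0,0,-1],[0,0,0,0,0,0,-1]]'; python3 snap.py w6; python3 snap.py sc6 scene
```

```text
t: 7.5
tcp_pos: [0.496, 0.3898, 0.1111]
tool_rot: [[0.008, 0.584, 0.812], [0.006, 0.812, -0.584], [-1.0, 0.01, 0.003]]
contact_force: [0.4, -0.0, -1.5]
opening: 0.0117
[0.49603314 0.38977171 0.11110584] [[0.008, 0.584, 0.812], [0.006, 0.812, -0.584], [-1.0, 0.01, 0.003]] 7.55 0.012349398520398201 [ 35.1   9.9  77.1   0.   92.7 -19.2]
[0.49518178 0.38919015 0.10793281] [[0.005, 0.584, 0.812], [0.004, 0.812, -0.584], [-1.0, 0.006, 0.002]] 7.6 0.011663204146296142 [ 35.    9.9  77.3   0.   92.7 -19.2]
```

View pics/w6.png

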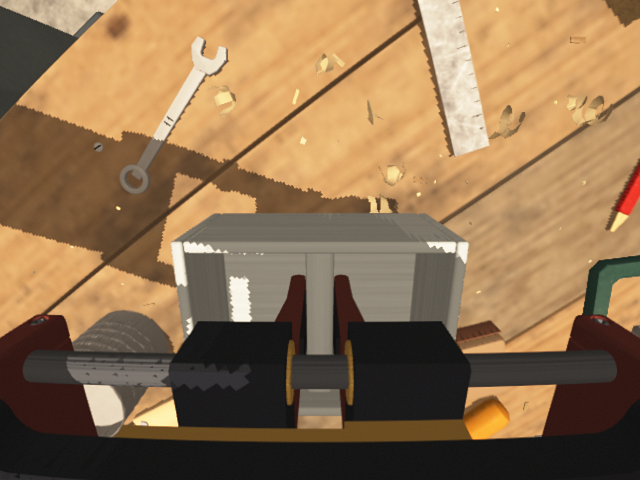

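View pics/sc6.png

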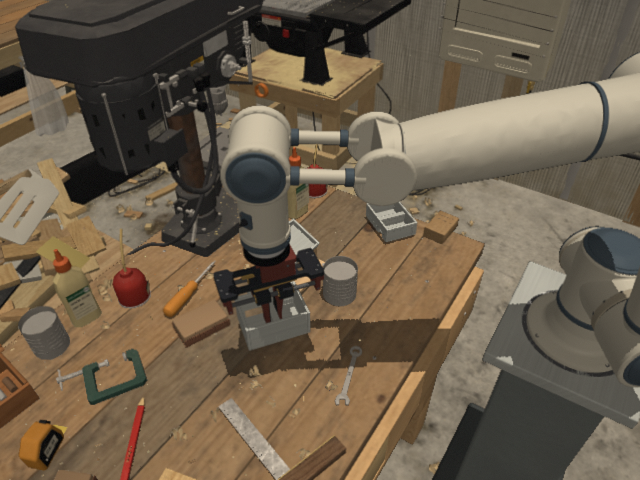

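Both views show the tray hanging straight with no slip: its edges sit at the same pixels as before the lift. I'll work out the seat targets and check where the tray sits in the hand.

```bash
cat > tgt.py <<'E'
from plan import *
seat=np.array([0.609,0.1793,0.0857]); SR=Rn.from_euler("z",-5.1,degrees=True).as_matrix()@Rn.from_euler("y",-24,degrees=True).as_matrix()
TR=np.c_[-SR[:,2],SR[:,1],SR[:,0]]
def tcp(mid_tool,h,base,flip=1,dx=0,dy=0):
    R=TR if flip==1 else np.c_[-SR[:,2],-SR[:,1],-SR[:,0]]
    mid=seat+SR@np.array([dx,dy,base+h]); return mid-R@mid_tool,R
E
python3 - <<'E'
from tgt import *
import pickle
w=pickle.load(open("w6.pkl","rb"))
T=lambda p:w["rot"]@np.array(p)+w["tcp"]
print(proj(w,[T((-.0415,s*.058,-.0408)) for s in(-1,1)]))
m=np.array([-.0105,0,.0012])
for h in (.05,.025,.0): print(h,np.round(tcp(m,h,.024)[0],4))
p,R=tcp(m,.05,.024)
mid=np.array([0.53,0.33,0.2])
p1,R1=rows(np.array([0.54,0.30,0.25]),toolrot(65,8,0),6,-1)
rows(p,R,7,-1,p1,R1)
E
```

```text
[[168.67040572 242.07315923]
 [469.48774933 242.07560091]]
0.05 [0.5822 0.1817 0.1432]
0.025 [0.5923 0.1808 0.1204]
0.0 [0.6024 0.1799 0.0975]
[[-1.8,-1.1,0.7,-0.024,-0.007,0.015,-1],[-1.8,-1.2,0.6,-0.024,-0.008,0.015,-1],[-1.8,-1.1,0.7,-0.024,-0.008,0.015,-1],[-1.8,-1.2,0.6,-0.023,-0.008,0.016,-1],[-1.8,-1.1,0.7,-0.023,-0.008,0.016,-1],[-1.7,-1.2,0.6,-0.024,-0.009,0.015,-1]]
end [0.5397 0.2999 0.2504] err deg 0.02
[[-2.8,-2.3,0.3,0.016,-0.014,0.011,-1],[-2.9,-2.3,0.3,0.016,-0.014,0.009,-1],[-2.8,-2.3,0.3,0.017,-0.015,0.008,-1],[-2.9,-2.3,0.3,0.017,-0.015,0.007,-1],[-2.8,-2.3,0.3,0.017,-0.016,0.005,-1],[-2.9,-2.2,0.3,0.017,-0.016,0.003,-1],[-2.8,-2.3,0.3,0.017,-0.015,0.002,-1]]
end [0.5819 0.1821 0.1429] err deg 0.04
```

```bash
python3 -m creep '[[-1.8,-1.1,0.7,-0.024,-0.007,0.015,-1],[-1.8,-1.2,0.6,-0.024,-0.008,0.015,-1],[-1.8,-1.1,0.7,-0.024,-0.008,0.015,-1],[-1.8,-1.2,0.6,-0.023,-0.008,0.016,-1],[-1.8,-1.1,0.7,-0.023,-0.008,0.016,-1],[-1.7,-1.2,0.6,-0.024,-0.009,0.015,-1],[-2.8,-2.3,0.3,0.016,-0.014,0.011,-1],[-2.9,-2.3,0.3,0.016,-0.014,0.009,-1],[-2.8,-2.3,0.3,0.017,-0.015,0.008,-1],[-2.9,-2.3,0.3,0.017,-0.015,0.007,-1],[-2.8,-2.3,0.3,0.017,-0.016,0.005,-1],[-2.9,-2.2,0.3,0.017,-0.016,0.003,-1],[-2.8,-2.3,0.3,0.017,-0.015,0.002,-1],[0,0,0,0,0,0,-1],[0,0,0,0,0,0,-1]]'; python3 snap.py w7; python3 snap.py sc7 scene; cat > chk.py <<'E'
from tgt import *
import sys
h=float(sys.argv[1]); base=float(sys.argv[2]); m=np.array([float(v) for v in sys.argv[3].split(",")]); fl=int(sys.argv[4]) if len(sys.argv)>4 else 1
s=ctrl.read_state(); p,R=tcp(m,h,base,fl)
u,_,v=np.linalg.svd(s["tool_rot"]);Rc=u@v
print("seat-frame offset of mid:",np.round(SR.T@(s["tcp_pos"]+Rc@m-seat),4)," to go tool:",np.round(Rc.T@(p-s["tcp_pos"]),4),"turn",np.round(Rn.from_matrix(Rc.T@R).as_rotvec(degrees=True),2),"F seat",np.round(SR.T@s["contact_force"],1),np.round(s["contact_force"],1),"t",s["t"],"open",s["opening"])
E
python3 chk.py 0.025 0.024 -.0105,0,.0012
```

```text
t: 9.1
tcp_pos: [0.5806, 0.1817, 0.1405]
tool_rot: [[0.401, 0.091, 0.912], [-0.038, 0.996, -0.083], [-0.915, -0.001, 0.402]]
contact_force: [-0.3, 0.1, -2.0]
opening: 0.0118
[0.58059051 0.18173899 0.14049795] [[0.401, 0.091, 0.912], [-0.038, 0.996, -0.083], [-0.915, -0.001, 0.402]] 9.15 0.011365790695940329 [ 19.9 -12.9  99.  -10.4  72.3 -63.7]
[0.58138542 0.18236563 0.1423139 ] [[0.403, 0.09, 0.911], [-0.037, 0.996, -0.082], [-0.915, -0.0, 0.405]] 9.2 0.011649438918256346 [ 19.9 -12.9  98.9 -10.4  72.3 -63.7]
seat-frame offset of mid: [-0.0002  0.001   0.0744]  to go tool: [ 0.0254 -0.001   0.0003] turn [-0.05 -0.04  0.01] F seat [-0.9  0.8 -2.5] [ 0.3  0.8 -2.6] t 9.2 open 0.011649438918256346
```

View pics/w7.png

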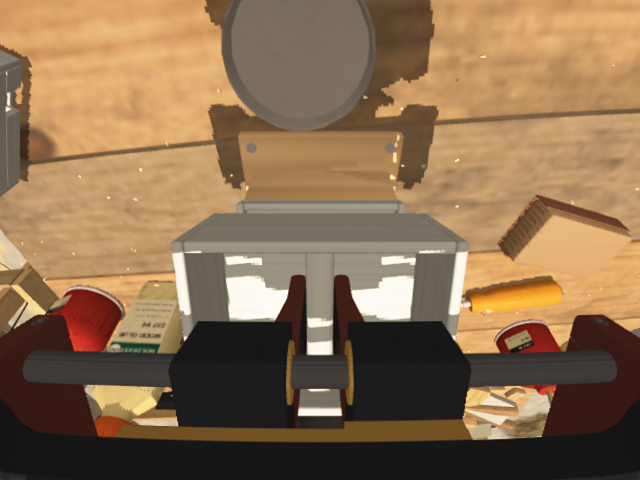

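View pics/sc7.png

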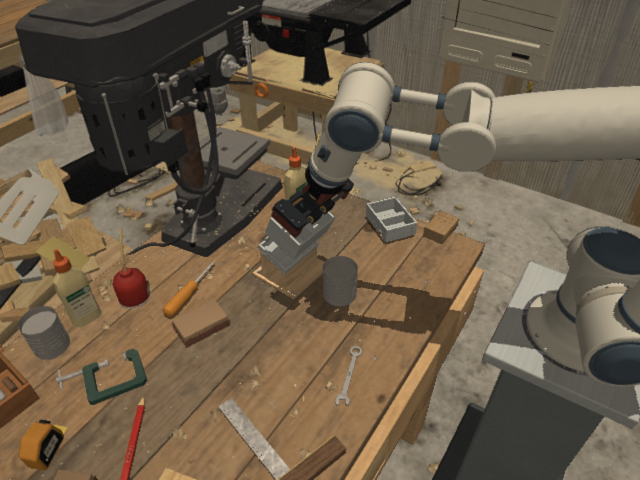

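The tray is aligned above the seat: its near wall (173 to 468) and the seat's lower rim (237 to 404) are both centred on column 320.5. I'll descend in stages.

```bash
python3 -m creep '[[0,0,0,0.01,0,0,-1],[0,0,0,0.01,0,0,-1],[0,0,0,0.005,0,0,-1],[0,0,0,0,0,0,-1],[0,0,0,0,0,0,-1]]'; python3 chk.py 0.0 0.024 -.0105,0,.0012;python3 chk.py 0.0 0.024 -.0105,0,.0012; python3 snap.py w8;  python3 chk.py 0.0 0.024 -.0105,0,.0012; python3 snap.py sc8 scene; python3 chk.py 0.0 0.024 -.0105,0,.0012
```

```text
t: 9.7
tcp_pos: [0.5919, 0.1812, 0.12]
tool_rot: [[0.404, 0.09, 0.91], [-0.037, 0.996, -0.082], [-0.914, -0.001, 0.406]]
contact_force: [-0.5, -0.7, -2.4]
opening: 0.012
seat-frame offset of mid: [-0.0006  0.0003  0.0489]  to go tool: [ 0.0249 -0.0003  0.0006] turn [-0.02 -0.05  0.06] F seat [-1.4 -0.8 -2. ] [-0.5 -0.7 -2.4] t 9.7 open 0.011982513754396783
seat-frame offset of mid: [-0.0006  0.0003  0.0489]  to go tool: [ 0.0249 -0.0003  0.0006] turn [-0.02 -0.05  0.06] F seat [-1.4 -0.8 -2. ] [-0.5 -0.7 -2.4] t 9.7 open 0.011982513754396783
[0.59187307 0.18115155 0.12004504] [[0.404, 0.09, 0.91], [-0.037, 0.996, -0.082], [-0.914, -0.001, 0.406]] 9.75 0.0118973981293026 [ 19.3 -11.   99.6 -10.4  69.7 -63.8]
seat-frame offset of mid: [-0.0002  0.0004  0.0493]  to go tool: [ 0.0253 -0.0004  0.0002] turn [-0.02 -0.01  0.04] F seat [-0.1 -0.1 -2.6] [ 0.9 -0.2 -2.4] t 9.75 open 0.0118973981293026
[0.59202636 0.1812028  0.1205871 ] [[0.405, 0.089, 0.91], [-0.037, 0.996, -0.082], [-0.914, -0.0, 0.407]] 9.8 0.011846659486512496 [ 19.3 -11.1  99.6 -10.4  69.7 -63.8]
seat-frame offset of mid: [-0.0001  0.0004  0.0495]  to go tool: [ 0.0255 -0.0004  0.0001] turn [-0.02  0.01  0.03] F seat [-1.2 -0.3 -1.9] [-0.4 -0.3 -2.2] t 9.8 open 0.011846659486512496
```

View pics/w8.png

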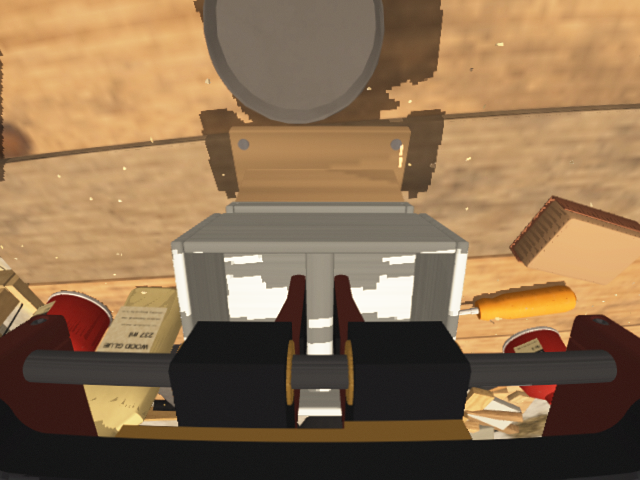

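```bash
python3 - <<'E'
from tgt import *
import pickle
for n in("w7","w8"):
    w=pickle.load(open(n+".pkl","rb"))
    print(n,np.round(proj(w,[seat+SR@np.array(q) for q in((-.042,-.058,0),(-.042,.058,0))]),1))
    save(n+"c",w["img"],(160,185,480,265),2.5)
E
```

```text
w7 [[235.2 202.7]
 [404.8 202.5]]
w8 [[224.9 205.6]
 [413.6 205.5]]
```

View pics/w8c.png

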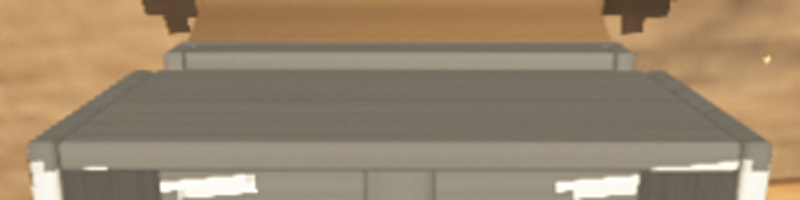

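```bash
python3 -m creep '[[0,0,0,0.006,0,-0.001,-1],[0,0,0,0.006,0,0,-1],[0,0,0,0.005,0,0,-1],[0,0,0,0,0,0,-1],[0,0,0,0,0,0,-1]]'; python3 chk.py 0.0 0.024 -.0105,0,.0012
```

```text
t: 10.3
tcp_pos: [0.5978, 0.1805, 0.104]
tool_rot: [[0.404, 0.09, 0.91], [-0.037, 0.996, -0.081], [-0.914, -0.001, 0.406]]
contact_force: [0.3, -0.5, -2.3]
opening: 0.0119
seat-frame offset of mid: [-0.0016  0.0002  0.0318]  to go tool: [ 0.0078 -0.0002  0.0017] turn [-0.01 -0.05  0.06] F seat [-0.6 -0.5 -2.2] [ 0.3 -0.5 -2.3] t 10.3 open 0.011861280102203997
```

```bash
python3 -m creep '[[0,0,0,0.002,0,0,-1],[0,0,0,0.002,0,0,-1],[0,0,0,0,0,0,-1]]'; python3 chk.py 0.0 0.024 -.0105,0,.0012
```

```text
t: 10.6
tcp_pos: [0.5995, 0.1804, 0.1006]
tool_rot: [[0.405, 0.09, 0.91], [-0.037, 0.996, -0.082], [-0.914, -0.001, 0.406]]
contact_force: [-0.9, -0.7, -2.6]
opening: 0.0113
seat-frame offset of mid: [-0.0015  0.0002  0.028 ]  to go tool: [ 0.004  -0.0002  0.0015] turn [-0.02 -0.03  0.05] F seat [-1.8 -0.7 -2. ] [-0.9 -0.7 -2.6] t 10.6 open 0.011279476566476813
```

```bash
python3 -m creep '[[0,0,0,0.002,0,0,-1],[0,0,0,0.001,0,0,-1],[0,0,0,0,0,0,-1],[0,0,0,0,0,0,-1]]'; python3 chk.py 0.0 0.024 -.0105,0,.0012
```

```text
t: 11.0
tcp_pos: [0.6007, 0.1803, 0.0981]
tool_rot: [[0.405, 0.089, 0.91], [-0.037, 0.996, -0.081], [-0.914, -0.001, 0.406]]
contact_force: [-0.2, -0.2, -2.0]
opening: 0.012
seat-frame offset of mid: [-0.0014  0.0003  0.0252]  to go tool: [ 0.0012 -0.0003  0.0014] turn [-0.02 -0.02  0.04] F seat [-1.  -0.2 -1.8] [-0.2 -0.2 -2. ] t 11.0 open 0.012019460930723718
```

```bash
python3 -m creep '[[0,0,0,0.001,0,0,-1],[0,0,0,0.001,0,0,-1],[0,0,0,0,0,0,-1]]'; python3 chk.py 0.0 0.024 -.0105,0,.0012
```

```text
t: 11.3
tcp_pos: [0.601, 0.1804, 0.098]
tool_rot: [[0.405, 0.09, 0.91], [-0.037, 0.996, -0.082], [-0.914, -0.0, 0.406]]
contact_force: [-11.1, -2.0, 7.0]
opening: 0.0118
seat-frame offset of mid: [-0.0012  0.0003  0.025 ]  to go tool: [ 0.001  -0.0003  0.0012] turn [-0.03 -0.03  0.04] F seat [-7.1 -2.9 10.8] [-11.1  -2.    7. ] t 11.3 open 0.01184928252315169
```

Contact is at 25 mm above the seat, against 24 expected, with about 11 N. That looks like rim on rim, so I'll check before releasing.

```bash
python3 snap.py w9; python3 snap.py sc9 scene; python3 chk.py 0.0 0.024 -.0105,0,.0012; python3 - <<'E'
from h import *
import pickle
save("sc9c",pickle.load(open("sc9.pkl","rb"))["img"],(230,170,370,310),5)
E
```

```text
[0.6009626  0.18035772 0.09797117] [[0.405, 0.09, 0.91], [-0.037, 0.996, -0.082], [-0.914, -0.0, 0.406]] 11.35 0.011638703571470989 [ 18.9  -9.1 100.3 -10.4  67.1 -63.8]
[0.60095963 0.18036067 0.09793969] [[0.405, 0.09, 0.91], [-0.037, 0.996, -0.082], [-0.914, -0.0, 0.406]] 11.4 0.01221542942664192 [ 18.9  -9.1 100.3 -10.4  67.1 -63.8]
seat-frame offset of mid: [-0.0012  0.0004  0.025 ]  to go tool: [ 0.001  -0.0003  0.0012] turn [-0.03 -0.03  0.04] F seat [-7.9 -3.  10.4] [-11.7  -2.    6.3] t 11.4 open 0.01221542942664192
```

View pics/w9.png

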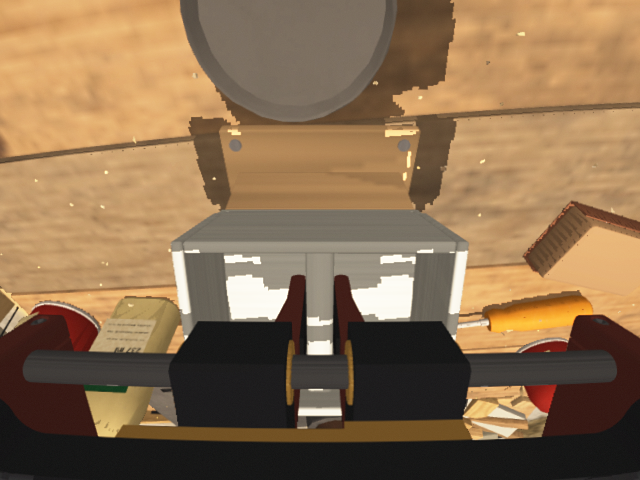

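View pics/sc9c.png

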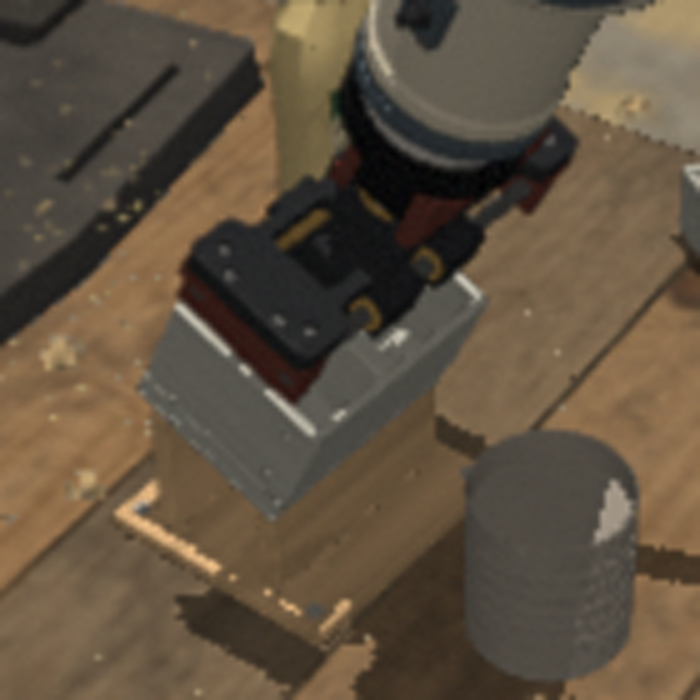

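The tray sits flush on the frame, with no gap visible along the near side. I'll release and back out.

```bash
python3 -m creep '[[0,0,0,0,0,0,-0.6],[0,0,0,0,0,0,-0.3],[0,0,0,0,0,0,0.05],[0,0,0,0,0,0,0.1],[0,0,0,0,0,0,0.1],[0,0,0,0,0,0,0.1]]'; python3 chk.py 0.0 0.024 -.0105,0,.0012;  python3 -m creep '[[0,0,0,-0.01,0,0,0.1],[0,0,0,-0.03,0,0,0.1],[0,0,0,-0.03,0,0,0.1],[0,0,0,-0.03,0,0,0.1],[0,0,0,-0.03,0,0,0.1],[0,0,0,0,0,0,0.1],[0,0,0,0,0,0,0.1]]';python3 snap.py w10; python3 snap.py sc10 scene
```

```text
t: 12.0
tcp_pos: [0.6016, 0.1802, 0.0962]
tool_rot: [[0.405, 0.089, 0.91], [-0.037, 0.996, -0.081], [-0.914, -0.001, 0.406]]
contact_force: [0.3, -0.5, -0.9]
opening: 0.048
seat-frame offset of mid: [-0.0014  0.0003  0.0231]  to go tool: [-0.0009 -0.0003  0.0014] turn [-0.02 -0.02  0.05] F seat [-0.1 -0.4 -0.9] [ 0.3 -0.5 -0.9] t 12.0 open 0.04798927925070894
t: 12.7
tcp_pos: [0.549, 0.1853, 0.2162]
tool_rot: [[0.407, 0.089, 0.909], [-0.036, 0.996, -0.081], [-0.913, 0.0, 0.408]]
contact_force: [-0.4, 0.6, -0.4]
opening: 0.0482
[0.54900952 0.18529903 0.21615061] [[0.407, 0.089, 0.909], [-0.036, 0.996, -0.081], [-0.913, 0.0, 0.408]] 12.75 0.04842812201030961 [ 21.6 -17.9  95.9 -10.7  80.6 -63.5]
[0.5487279  0.18504635 0.21434659] [[0.404, 0.089, 0.91], [-0.037, 0.996, -0.081], [-0.914, -0.001, 0.406]] 12.8 0.04845545340326814 [ 21.6 -17.9  95.9 -10.7  80.6 -63.5]
```

View pics/w10.png

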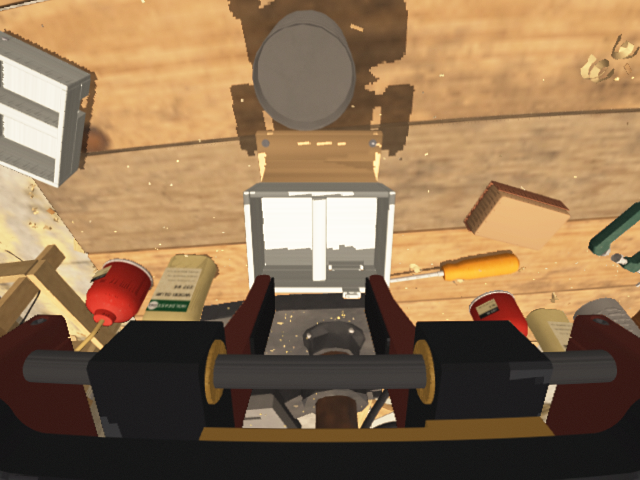

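```bash
python3 - <<'E'
from tgt import *
import pickle
w=pickle.load(open("w10.pkl","rb")); save("w10c",w["img"],(235,170,405,310),4.5)
P=[seat+SR@np.array((x,y,.024+.031)) for x,y in((.042,.058),(.042,-.058),(-.042,-.058),(-.042,.058))]
u=proj(w,P); print(np.round((u-[235,170]+.5)*4.5-.5,0))
P=[seat+SR@np.array((x,y,.024+.043)) for x,y in((.042,.033),(.042,.019),(.037,.033),(.037,.019))]
u=proj(w,P); print("key",np.round((u-[235,170]+.5)*4.5-.5,0))
save("sc10c",pickle.load(open("sc10.pkl","rb"))["img"],(230,170,370,310),5)
E
```

```text
[[693. 562.]
 [ 65. 562.]
 [ 35. 108.]
 [722. 108.]]
key [[566. 592.]
 [487. 592.]
 [567. 566.]
 [487. 567.]]
```

View pics/w10c.png

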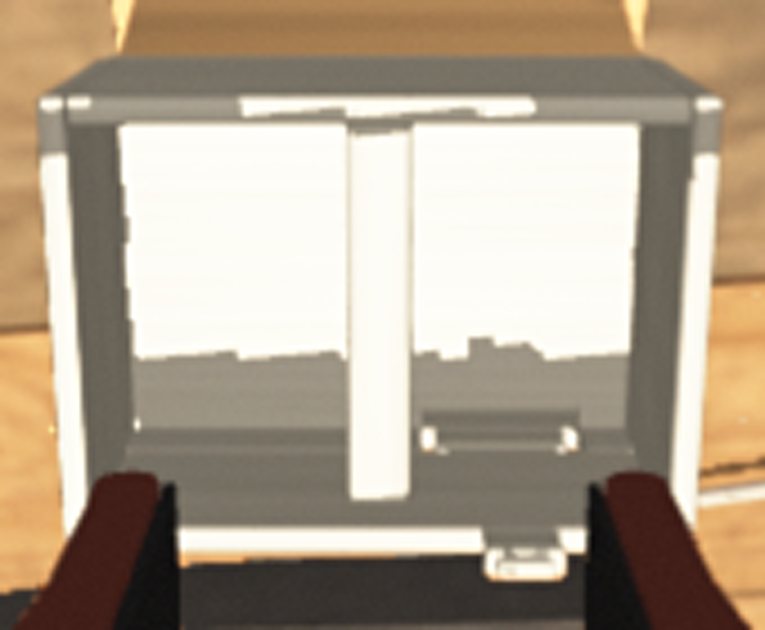

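View pics/sc10c.png

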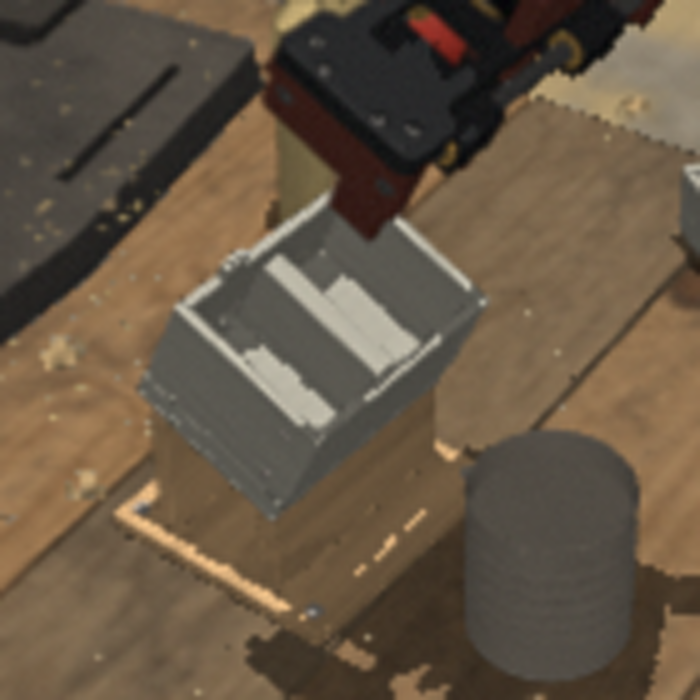

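The deep tray is home: the seat key shows inside its notch, and its rim is centred and parallel, about 1.5 mm downhill, within play. Next is the shallow tray.

```bash
python3 - <<'E'
from plan import *
p1,R1=rows(np.array([0.50,0.06,0.225]),toolrot(28,5,0),9,0.14)
rows(np.array([0.473,-0.114,0.16]),toolrot(-35.6),9,0.14,p1,R1)
E
```

```text
[[6.3,2,-1,-0.003,-0.014,-0.003,0.14],[6.3,1.9,-1,-0.002,-0.015,-0.002,0.14],[6.3,2,-1,-0.002,-0.015,-0,0.14],[6.3,1.9,-1,-0.002,-0.015,0.001,0.14],[6.2,2,-1,-0.002,-0.014,0.003,0.14],[6.3,1.9,-1,-0.002,-0.014,0.004,0.14],[6.2,2,-1,-0.002,-0.014,0.006,0.14],[6.3,2,-0.9,-0.001,-0.013,0.007,0.14],[6.2,1.9,-1,-0.002,-0.012,0.009,0.14]]
end [0.5    0.0599 0.2252] err deg 0.04
[[7.1,-0,-0.6,0.007,-0.012,0.015,0.14],[7.1,-0,-0.6,0.007,-0.01,0.017,0.14],[7.1,-0,-0.6,0.007,-0.008,0.018,0.14],[7,-0.1,-0.6,0.007,-0.006,0.019,0.14],[7.1,-0,-0.6,0.007,-0.003,0.019,0.14],[7,-0,-0.5,0.008,-0.001,0.02,0.14],[7.1,-0.1,-0.6,0.007,0.002,0.019,0.14],[7,-0,-0.5,0.008,0.004,0.019,0.14],[7.1,-0.1,-0.6,0.007,0.006,0.019,0.14]]
end [ 0.4725 -0.1141  0.1601] err deg 0.02
```

```bash
python3 -m creep '[[6.3,2,-1,-0.003,-0.014,-0.003,0.14],[6.3,1.9,-1,-0.002,-0.015,-0.002,0.14],[6.3,2,-1,-0.002,-0.015,0,0.14],[6.3,1.9,-1,-0.002,-0.015,0.001,0.14],[6.2,2,-1,-0.002,-0.014,0.003,0.14],[6.3,1.9,-1,-0.002,-0.014,0.004,0.14],[6.2,2,-1,-0.002,-0.014,0.006,0.14],[6.3,2,-0.9,-0.001,-0.013,0.007,0.14],[6.2,1.9,-1,-0.002,-0.012,0.009,0.14],[7.1,0,-0.6,0.007,-0.012,0.015,0.14],[7.1,0,-0.6,0.007,-0.01,0.017,0.14],[7.1,0,-0.6,0.007,-0.008,0.018,0.14],[7,-0.1,-0.6,0.007,-0.006,0.019,0.14],[7.1,0,-0.6,0.007,-0.003,0.019,0.14],[7,0,-0.5,0.008,-0.001,0.02,0.14],[7.1,-0.1,-0.6,0.007,0.002,0.019,0.14],[7,0,-0.5,0.008,0.004,0.019,0.14],[7.1,-0.1,-0.6,0.007,0.006,0.019,0.14],[0,0,0,0,0,0,0.14],[0,0,0,0,0,0,0.14]]'; python3 snap.py w11;  python3 - <<'E'
from h import *
import pickle
save("h11",pickle.load(open("w11.pkl","rb"))["img"],(245,130,405,270),4.5)
E
```

```text
t: 14.8
tcp_pos: [0.4726, -0.1139, 0.1599]
tool_rot: [[-0.001, 0.814, -0.581], [0.002, -0.581, -0.814], [-1.0, -0.002, -0.001]]
contact_force: [-0.2, -0.0, -0.1]
opening: 0.0497
[ 0.47255968 -0.11387952  0.15987159] [[-0.001, 0.814, -0.581], [0.002, -0.581, -0.814], [-1.0, -0.002, -0.001]] 14.85 0.04990824032980713 [-17.6 -12.7  93.9   0.1  98.7  17.9]
```

View pics/w11.png

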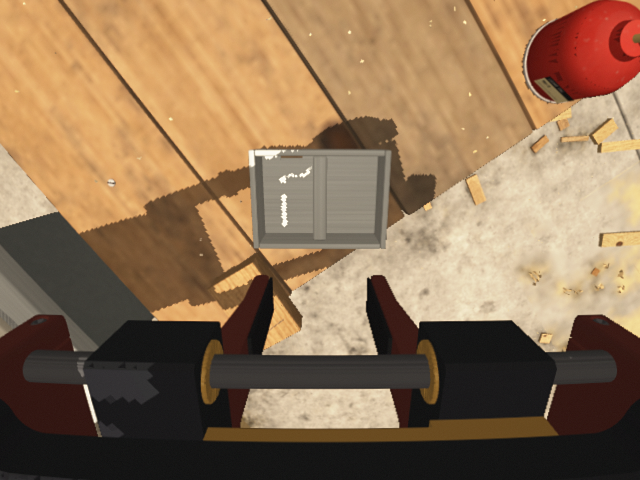

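View pics/h11.png

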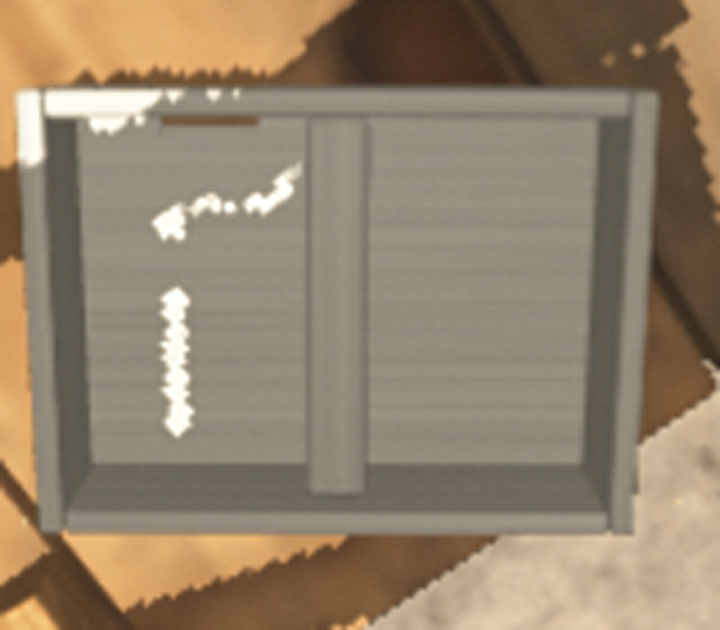

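```bash
python3 - <<'E'
from fit1 import *
w=L("w11"); o=(w,px((245,130),4.5,[(17,90),(658,92),(632,535),(42,532)]))
for nm,obs,z in (("w11",[o],None),("w11+w1",[o,O["shallow"][0]],None),("all w",[o]+O["shallow"],None),("w11 z46",[o],.046)):
    r=fit(obs,False,I["shallow"],z); print(nm,np.round(r.x[:3],4),np.degrees(r.x[3]),np.sqrt(np.mean(r.fun**2)))
s=ctrl.read_state(); print(s["tool_rot"].T@(np.array([.4900,-.0893,.013])-s["tcp_pos"]))
E
```

```text
w11 [ 0.4907 -0.0891  0.0441] 54.31686618971555 0.1142425177766438
w11+w1 [ 0.4906 -0.0894  0.044 ] 54.42282990139125 0.28253354976109507
all w [ 0.4905 -0.0895  0.0441] 54.33271138667445 0.6089227628219597
w11 z46 [ 0.4909 -0.0889  0.042 ] 54.316932420144255 0.4163199737708351
[ 1.47643068e-01 -6.30406070e-05 -2.94340312e-02]
```

```bash
python3 -m creep '[[0,0,0,0.02,0,-0.015,0.14],[0,0,0,0.03,0,-0.016,0.14],[0,0,0,0.03,0,0,0.14],[0,0,0,0.015,0,0,0.14],[0,0,0,0,0,0,0.14],[0,0,0,0,0,0,0.14]]'; python3 -c "
from h import *
s=ctrl.read_state(); print(s['tool_rot'].T@(np.array([.4907,-.0891,.0145])-s['tcp_pos']))"
```

```text
t: 15.45
tcp_pos: [0.4917, -0.0885, 0.0676]
tool_rot: [[0.003, 0.814, -0.581], [0.0, -0.581, -0.814], [-1.0, 0.002, -0.002]]
contact_force: [-0.8, -0.4, -0.3]
opening: 0.0504
[ 0.05307567 -0.00056106  0.00112644]
```

```bash
python3 -m creep '[[0,0,0,0.02,0,0.001,0.14],[0,0,0,0.02,0,0,0.14],[0,0,0,0.01,0,0,0.14],[0,0,0,0,0,0,0.14],[0,0,0,0,0,0,0.14]]'; python3 snap.py w12; python3 -c "
from h import *
s=ctrl.read_state(); print(s['tool_rot'].T@(np.array([.4907,-.0891,.0145])-s['tcp_pos']))"
```

```text
t: 15.95
tcp_pos: [0.4915, -0.0896, 0.0179]
tool_rot: [[0.004, 0.813, -0.582], [0.0, -0.582, -0.813], [-1.0, 0.003, -0.002]]
contact_force: [1.1, 0.2, 0.7]
opening: 0.0501
[ 0.49148761 -0.08964938  0.01793201] [[0.004, 0.813, -0.582], [0.0, -0.582, -0.813], [-1.0, 0.003, -0.002]] 16.0 0.04999932543482472 [-1.430e+01 -7.200e+00  1.037e+02  1.000e-01  8.330e+01  2.130e+01]
[ 0.00363045 -0.00113175  0.00010164]
```

View pics/w12.png

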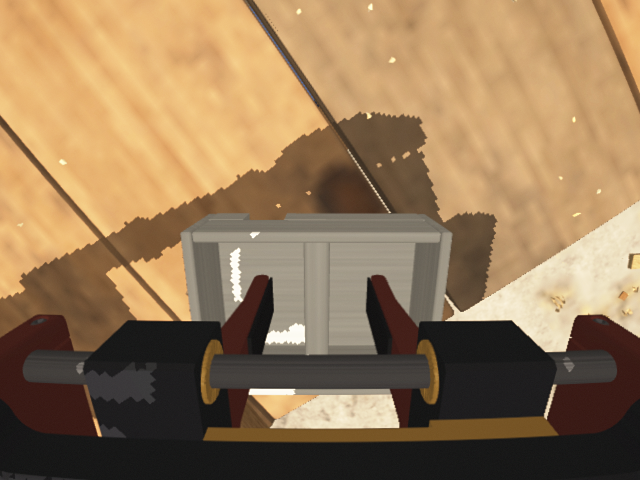

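The fingers straddle the rib (column 316), clear of the walls. I'll go 3 mm lower and close.

```bash
python3 -m creep '[[0,0,0,0.003,-0.001,0,0.14],[0,0,0,0,0,0,0.14],[0,0,0,0,0,0,-1],[0,0,0,0,0,0,-1],[0,0,0,0,0,0,-1],[0,0,0,0,0,0,-1],[0,0,0,0,0,0,-1],[0,0,0,0,0,0,-1]]';  python3 -c "
from h import *
s=ctrl.read_state(); print(s['tool_rot'].T@(np.array([.4907,-.0891,.023])-s['tcp_pos']))"
```

```text
t: 16.8
tcp_pos: [0.49, -0.0888, 0.0135]
tool_rot: [[0.002, 0.813, -0.582], [0.001, -0.582, -0.813], [-1.0, 0.001, -0.002]]
contact_force: [1.0, -0.5, 0.8]
opening: 0.012
[-0.0095079   0.00076684 -0.00021727]
```

```bash
python3 -m creep '[[0,0,0,-0.005,0,0,-1],[0,0,0,-0.02,0,0,-1],[0,0,0,-0.03,0,0,-1],[0,0,0,-0.04,0,0,-1],[0,0,0,-0.04,0,0,-1],[0,0,0,0,0,0,-1]]'; python3 snap.py w13; cat > tgt2.py <<'E'
from tgt import *
m=np.array([-.0091,0,-.0002])
E
python3 - <<'E'
from tgt2 import *
p,R=tcp(m,.055,.071,-1,dx=-.0014)
print(p,ctrl.read_state()["tcp_pos"])
# jaw yaw target -94.9 -> psi decreasing from -35.6
p1,R1=rows(np.array([0.50,0.04,0.235]),toolrot(-65,6,0),8,-1)
print(np.round(p,4)); rows(p,R,9,-1,p1,R1)
E
```

```text
t: 17.4
tcp_pos: [0.4922, -0.0896, 0.1556]
tool_rot: [[0.012, 0.813, -0.582], [-0.002, -0.582, -0.813], [-1.0, 0.011, -0.006]]
contact_force: [0.3, -0.3, -1.1]
opening: 0.012
[ 0.49223805 -0.08956236  0.1555906 ] [[0.012, 0.813, -0.582], [-0.002, -0.582, -0.813], [-1.0, 0.011, -0.006]] 17.45 0.011662166412869195 [-14.3 -11.   93.3   0.1  97.2  21.3]
[0.56018484 0.18365664 0.19184269] [ 0.49120689 -0.08930938  0.15209559]
[[3.7,0.5,0.4,-0.01,-0.008,-0.014,-1],[3.7,0.5,0.4,-0.01,-0.009,-0.013,-1],[3.7,0.6,0.5,-0.01,-0.01,-0.013,-1],[3.7,0.6,0.4,-0.01,-0.011,-0.012,-1],[3.6,0.5,0.5,-0.01,-0.012,-0.012,-1],[3.7,0.6,0.4,-0.011,-0.012,-0.011,-1],[3.6,0.5,0.5,-0.01,-0.013,-0.01,-1],[3.7,0.6,0.4,-0.011,-0.013,-0.01,-1]]
end [0.5002 0.0404 0.2351] err deg 0.05
[0.5602 0.1837 0.1918]
[[3.3,1.9,0.6,0.005,-0.012,-0.012,-1],[3.3,1.9,0.6,0.006,-0.013,-0.011,-1],[3.3,1.9,0.6,0.006,-0.013,-0.011,-1],[3.3,2,0.6,0.006,-0.014,-0.009,-1],[3.3,1.9,0.6,0.006,-0.014,-0.009,-1],[3.3,2,0.6,0.007,-0.015,-0.007,-1],[3.3,1.9,0.6,0.007,-0.016,-0.006,-1],[3.3,1.9,0.5,0.006,-0.016,-0.005,-1],[3.3,2,0.6,0.007,-0.016,-0.005,-1]]
end [0.5604 0.1838 0.1919] err deg 0.05
```

View pics/w13.png

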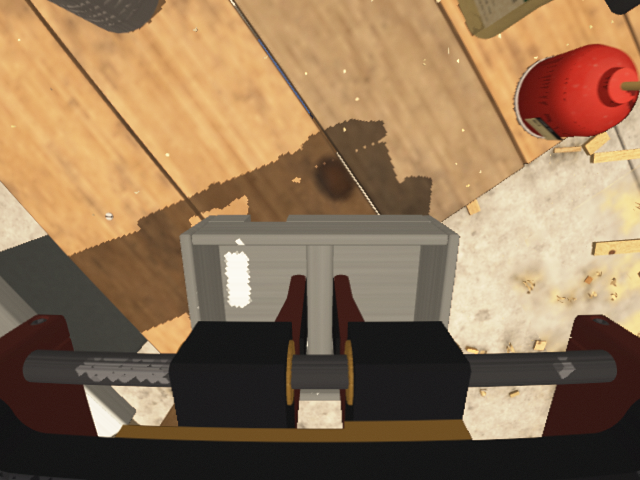

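```bash
python3 -m creep '[[3.7,0.5,0.4,-0.01,-0.008,-0.014,-1],[3.7,0.5,0.4,-0.01,-0.009,-0.013,-1],[3.7,0.6,0.5,-0.01,-0.01,-0.013,-1],[3.7,0.6,0.4,-0.01,-0.011,-0.012,-1],[3.6,0.5,0.5,-0.01,-0.012,-0.012,-1],[3.7,0.6,0.4,-0.011,-0.012,-0.011,-1],[3.6,0.5,0.5,-0.01,-0.013,-0.01,-1],[3.7,0.6,0.4,-0.011,-0.013,-0.01,-1],[3.3,1.9,0.6,0.005,-0.012,-0.012,-1],[3.3,1.9,0.6,0.006,-0.013,-0.011,-1],[3.3,1.9,0.6,0.006,-0.013,-0.011,-1],[3.3,2,0.6,0.006,-0.014,-0.009,-1],[3.3,1.9,0.6,0.006,-0.014,-0.009,-1],[3.3,2,0.6,0.007,-0.015,-0.007,-1],[3.3,1.9,0.6,0.007,-0.016,-0.006,-1],[3.3,1.9,0.5,0.006,-0.016,-0.005,-1],[3.3,2,0.6,0.007,-0.016,-0.005,-1],[0,0,0,0,0,0,-1],[0,0,0,0,0,0,-1]]'; python3 snap.py w14; python3 snap.py sc14 scene; python3 chk.py 0.025 0.071 -.0091,0,-.0002 -1; python3 - <<'E'
from h import *
import pickle
save("sc14c",pickle.load(open("sc14.pkl","rb"))["img"],(230,140,370,280),5)
E
```

```text
t: 19.35
tcp_pos: [0.5581, 0.184, 0.186]
tool_rot: [[0.396, -0.086, -0.914], [-0.036, -0.996, 0.078], [-0.918, 0.002, -0.397]]
contact_force: [0.3, -0.1, -1.7]
opening: 0.0116
[0.55814569 0.18402146 0.18598765] [[0.396, -0.086, -0.914], [-0.036, -0.996, 0.078], [-0.918, 0.002, -0.397]] 19.4 0.011602934239509014 [ 20.8 -16.3  97.2 -10.3  78.  116.1]
[0.55856667 0.18365629 0.18694283] [[0.397, -0.087, -0.914], [-0.036, -0.996, 0.08], [-0.917, 0.001, -0.399]] 19.45 0.011872561000157154 [ 20.8 -16.3  97.2 -10.3  77.9 116.1]
seat-frame offset of mid: [-0.0041 -0.0003  0.1227]  to go tool: [ 0.0267 -0.0003 -0.0044] turn [ 0.05  0.44 -0.03] F seat [-0.4 -0.1 -1.4] [ 0.2 -0.2 -1.4] t 19.45 open 0.011872561000157154
```

View pics/w14.png

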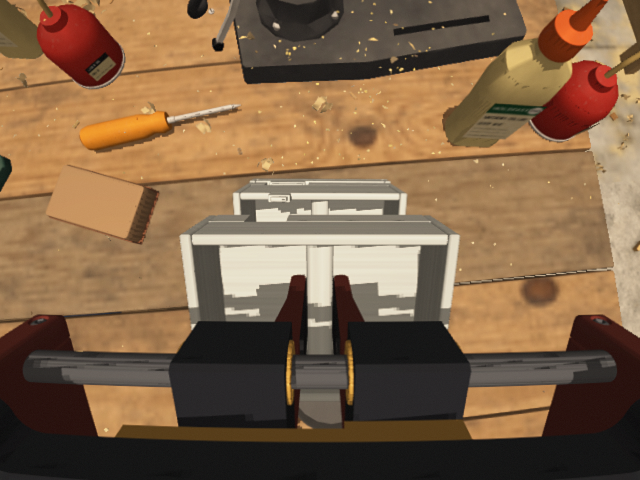

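View pics/sc14c.png

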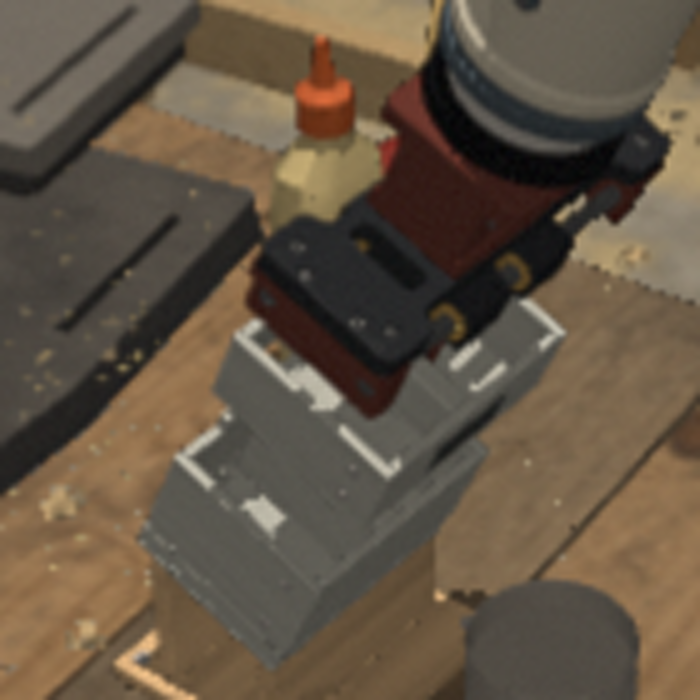

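From uphill the wrist view shows the deep tray's far rim (235 to 406, row 195) and its key near (278,197), under the held tray's notch side. I'll quantify the alignment.

```bash
python3 - <<'E'
from tgt2 import *
import pickle
w=pickle.load(open("w14.pkl","rb")); save("w14c",w["img"],(170,170,470,270),2.6)
f=lambda u:np.round((u-[170,170]+.5)*2.6-.5,0).tolist()
D=np.array([-.0014,0,.024])
print("deep +x rim corners",f(proj(w,[seat+SR@(D+q) for q in np.array([(.042,.058,.031),(.042,-.058,.031),(.037,.033,.043),(.037,.019,.043),(.042,.033,.043),(.042,.019,.043)])])))
T=lambda p:w["rot"]@(m+np.array(p))+w["tcp"]
print("held +x rim",f(proj(w,[T((-.023,-.058,-.042)),T((-.023,.058,-.042))])),"lower edge",f(proj(w,[T((.016,-.058,-.042)),T((.016,.058,-.042)),T((.016,-.036,-.042)),T((.016,-.016,-.042))])))
E
```

```text
deep +x rim corners [[162.0, 58.0], [616.0, 60.0], [253.0, 86.0], [311.0, 86.0], [253.0, 66.0], [311.0, 66.0]]
held +x rim [[21.0, 172.0], [754.0, 172.0]] lower edge [[100.0, 119.0], [676.0, 119.0], [209.0, 119.0], [308.0, 119.0]]
```

View pics/w14c.png

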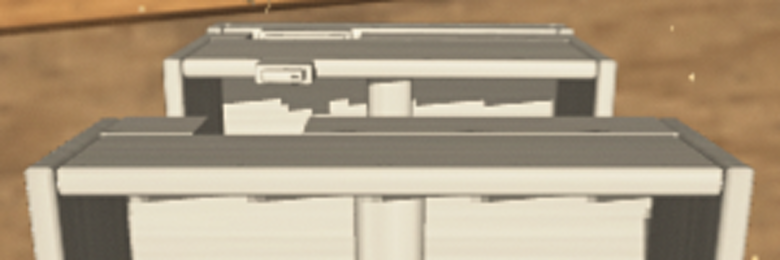

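```bash
python3 -m creep '[[0,0.4,0,0.009,0,-0.003,-1],[0,0,0,0.009,0,0,-1],[0,0,0,0.008,0,0,-1],[0,0,0,0,0,0,-1],[0,0,0,0,0,0,-1],[0,0,0,0,0,0,-1]]'; python3 snap.py w15; python3 chk.py 0.0 0.071 -.0091,0,-.0002 -1; python3 - <<'E'
from tgt2 import *
import pickle
w=pickle.load(open("w15.pkl","rb")); save("w15c",w["img"],(170,170,470,270),2.6)
f=lambda u:np.round((u-[170,170]+.5)*2.6-.5,0).tolist()
D=np.array([-.0014,0,.024])
print("deep +x rim corners",f(proj(w,[seat+SR@(D+q) for q in np.array([(.042,.058,.031),(.042,-.058,.031),(.037,.033,.043),(.037,.019,.043),(.042,.033,.043),(.042,.019,.043)])])))
E
```

```text
t: 20.05
tcp_pos: [0.5725, 0.183, 0.1661]
tool_rot: [[0.406, -0.089, -0.91], [-0.036, -0.996, 0.081], [-0.913, -0.0, -0.408]]
contact_force: [0.0, 0.0, -1.3]
opening: 0.0117
[0.57253156 0.1829528  0.16609001] [[0.406, -0.089, -0.91], [-0.036, -0.996, 0.081], [-0.913, -0.0, -0.408]] 20.1 0.011369491279732882 [ 20.3 -14.7  98.1 -10.4  74.8 116.2]
seat-frame offset of mid: [-0.0005  0.0005  0.0976]  to go tool: [ 0.0266  0.0005 -0.0005] turn [ 0.01 -0.08  0.03] F seat [-0.8  0.9 -0.9] [-0.2  0.9 -1.2] t 20.1 open 0.011369491279732882
deep +x rim corners [[139.0, 98.0], [641.0, 98.0], [239.0, 131.0], [303.0, 131.0], [238.0, 109.0], [302.0, 109.0]]
```

View pics/w15c.png

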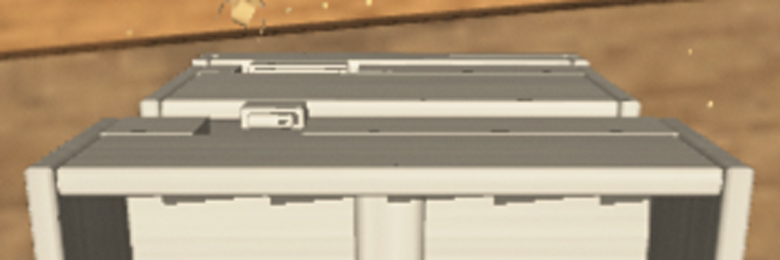

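```bash
python3 -m creep '[[0,0,0,0.006,0,0.001,-1],[0,0,0,0.006,0,0,-1],[0,0,0,0.006,0,0,-1],[0,0,0,0,0,0,-1],[0,0,0,0,0,0,-1]]'; python3 chk.py 0.0 0.071 -.0091,0,-.0002 -1;python3 snap.py w16;python3 chk.py 0.0 0.071 -.0091,0,-.0002 -1; python3 - <<'E'
from tgt2 import *
import pickle
w=pickle.load(open("w16.pkl","rb")); save("w16c",w["img"],(170,170,470,270),2.6)
E
```

```text
t: 20.6
tcp_pos: [0.5787, 0.1823, 0.1483]
tool_rot: [[0.405, -0.089, -0.91], [-0.036, -0.996, 0.081], [-0.914, 0.0, -0.407]]
contact_force: [-0.0, -0.6, -1.3]
opening: 0.0121
seat-frame offset of mid: [-0.0021  0.0003  0.0787]  to go tool: [ 0.0077  0.0003 -0.0021] turn [ 0.02  0.01 -0.01] F seat [-0.5 -0.6 -1.2] [-0.  -0.6 -1.3] t 20.6 open 0.012066309046783965
[0.57868897 0.18229772 0.14834006] [[0.405, -0.089, -0.91], [-0.036, -0.996, 0.081], [-0.914, 0.0, -0.407]] 20.65 0.011857177995217646 [ 20.  -13.5  98.9 -10.4  72.9 116.2]
seat-frame offset of mid: [-0.0019  0.0004  0.0791]  to go tool: [ 0.0081  0.0004 -0.0018] turn [ 0.01 -0.03  0.01] F seat [-0.6 -0.3 -0.9] [-0.2 -0.2 -1. ] t 20.65 open 0.011857177995217646
```

View pics/w16c.png

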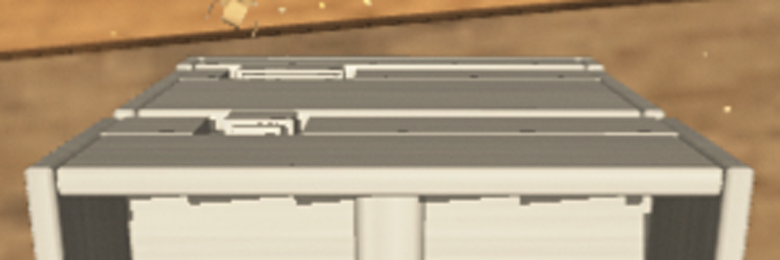

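The key has entered the notch (228 to 299 inside 205 to 306) and the rims are parallel and centred. I'll continue down.

```bash
python3 -m creep '[[0,0,0,0.002,0,0,-1],[0,0,0,0.002,0,0,-1],[0,0,0,0,0,0,-1],[0,0,0,0,0,0,-1]]'; python3 chk.py 0.0 0.071 -.0091,0,-.0002 -1; python3 -m creep '[[0,0,0,0.001,0,0,-1],[0,0,0,0.001,0,0,-1],[0,0,0,0,0,0,-1]]'; python3 chk.py 0.0 0.071 -.0091,0,-.0002 -1
```

```text
t: 21.05
tcp_pos: [0.5804, 0.1822, 0.1451]
tool_rot: [[0.406, -0.089, -0.91], [-0.036, -0.996, 0.081], [-0.913, -0.0, -0.407]]
contact_force: [-0.2, 0.3, -1.3]
opening: 0.0118
seat-frame offset of mid: [-0.0019  0.0004  0.0751]  to go tool: [ 0.0041  0.0004 -0.0019] turn [ 0.01 -0.03  0.01] F seat [-0.7  0.3 -1.1] [-0.2  0.3 -1.3] t 21.05 open 0.01182647002785061
t: 21.35
tcp_pos: [0.5812, 0.1821, 0.1432]
tool_rot: [[0.405, -0.089, -0.91], [-0.036, -0.996, 0.081], [-0.913, -0.0, -0.407]]
contact_force: [0.1, 0.3, -2.1]
opening: 0.0117
seat-frame offset of mid: [-0.002   0.0003  0.073 ]  to go tool: [ 0.002   0.0003 -0.002 ] turn [ 0.01 -0.02  0.01] F seat [-0.8  0.3 -2. ] [ 0.1  0.3 -2.1] t 21.35 open 0.01165467440667603
```

```bash
python3 -m creep '[[0,0,0,0.001,0,0,-1],[0,0,0,0,0,0,-1]]'; python3 chk.py 0.0 0.071 -.0091,0,-.0002 -1; python3 -m creep '[[0,0,0,0.001,0,0,-1],[0,0,0,0,0,0,-1]]'; python3 chk.py 0.0 0.071 -.0091,0,-.0002 -1
```

```text
t: 21.55
tcp_pos: [0.5816, 0.1821, 0.1423]
tool_rot: [[0.406, -0.089, -0.91], [-0.036, -0.996, 0.081], [-0.913, -0.0, -0.407]]
contact_force: [-1.1, -0.1, -1.7]
opening: 0.0118
seat-frame offset of mid: [-0.0019  0.0004  0.072 ]  to go tool: [ 0.001   0.0004 -0.0019] turn [ 0.01 -0.02  0.01] F seat [-1.7 -0.2 -1.1] [-1.1 -0.1 -1.7] t 21.55 open 0.01182258107604249
t: 21.75
tcp_pos: [0.5821, 0.1822, 0.1419]
tool_rot: [[0.406, -0.089, -0.91], [-0.036, -0.996, 0.081], [-0.913, -0.0, -0.408]]
contact_force: [-0.4, -0.8, -0.1]
opening: 0.0117
seat-frame offset of mid: [-0.0017  0.0005  0.0714]  to go tool: [ 0.0004  0.0005 -0.0017] turn [ 0.01 -0.06  0.02] F seat [-0.3 -0.8  0.1] [-0.4 -0.8 -0.1] t 21.75 open 0.011681416070431374
```

```bash
python3 -m creep '[[0,0,0,0.001,0,0,-1],[0,0,0,0,0,0,-1]]'; python3 chk.py 0.0 0.071 -.0091,0,-.0002 -1; python3 snap.py w17;python3 snap.py sc17 scene; python3 - <<'E'
from tgt2 import *
import pickle
w=pickle.load(open("w17.pkl","rb")); save("w17c",w["img"],(170,170,470,270),2.6)
save("sc17c",pickle.load(open("sc17.pkl","rb"))["img"],(230,140,370,280),5)
E
```

```text
t: 21.95
tcp_pos: [0.5822, 0.1822, 0.1418]
tool_rot: [[0.406, -0.089, -0.91], [-0.036, -0.996, 0.081], [-0.913, -0.0, -0.408]]
contact_force: [-6.2, -0.5, 4.9]
opening: 0.0122
seat-frame offset of mid: [-0.0016  0.0005  0.0714]  to go tool: [ 0.0004  0.0005 -0.0016] turn [ 0.   -0.05  0.03] F seat [-3.6 -1.1  7. ] [-6.2 -0.5  4.9] t 21.95 open 0.012171010052325586
[0.58217402 0.18216437 0.14183698] [[0.406, -0.089, -0.91], [-0.036, -0.996, 0.081], [-0.913, -0.0, -0.408]] 22.0 0.011877169825663895 [ 19.8 -12.9  99.1 -10.4  72.1 116.2]
[0.58215147 0.18214767 0.14182135] [[0.406, -0.089, -0.91], [-0.036, -0.996, 0.081], [-0.913, -0.0, -0.407]] 22.05 0.012172009149884424 [ 19.8 -12.9  99.1 -10.4  72.  116.2]
```

View pics/w17c.png

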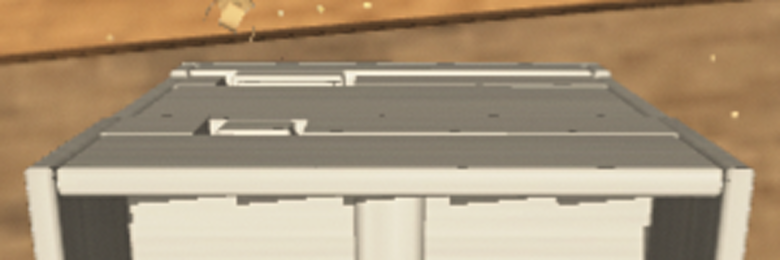

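View pics/sc17c.png

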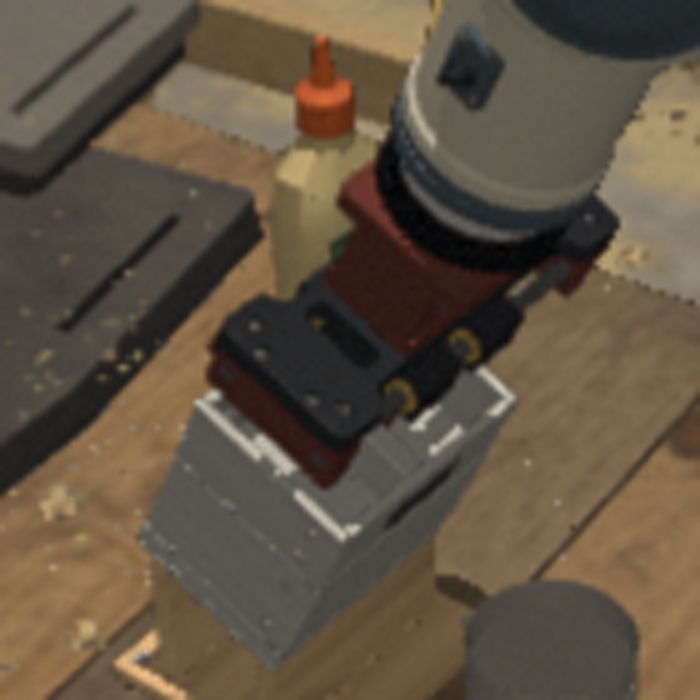

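The tray is seated flush with its notch over the key, with light contact of about 7 N at 71.4 mm (71 expected). I'll release and back out along the tool axis.

```bash
python3 -m creep '[[0,0,0,0,0,0,-0.6],[0,0,0,0,0,0,-0.3],[0,0,0,0,0,0,0.05],[0,0,0,0,0,0,0.1],[0,0,0,0,0,0,0.1],[0,0,0,0,0,0,0.1]]'; python3 chk.py 0.0 0.071 -.0091,0,-.0002 -1;  python3 -m creep '[[0,0,0,-0.01,0,0,0.1],[0,0,0,-0.03,0,0,0.1],[0,0,0,-0.03,0,0,0.1],[0,0,0,-0.03,0,0,0.1],[0,0,0,-0.03,0,0,0.1],[0,0,0,-0.02,0,0,0.1],[0,0,0,0,0,0,0.1],[0,0,0,0,0,0,0.1]]';python3 snap.py w18; python3 snap.py sc18 scene;python3 snap.py tp18 top; python3 - <<'E'
from tgt2 import *
import pickle
w=pickle.load(open("w18.pkl","rb")); save("w18c",w["img"],(230,160,410,300),4.4)
save("sc18c",pickle.load(open("sc18.pkl","rb"))["img"],(230,140,370,280),5)
E
```

```text
t: 22.65
tcp_pos: [0.5825, 0.182, 0.1406]
tool_rot: [[0.406, -0.089, -0.91], [-0.036, -0.996, 0.081], [-0.913, -0.0, -0.407]]
contact_force: [0.3, -0.2, -0.5]
opening: 0.0476
seat-frame offset of mid: [-0.0019  0.0003  0.0701]  to go tool: [-0.0009  0.0004 -0.0019] turn [ 0.01 -0.03  0.01] F seat [ 0.1 -0.2 -0.6] [ 0.3 -0.2 -0.5] t 22.65 open 0.0476373057021741
t: 23.45
tcp_pos: [0.5216, 0.1876, 0.2779]
tool_rot: [[0.406, -0.088, -0.909], [-0.036, -0.996, 0.081], [-0.913, -0.001, -0.408]]
contact_force: [-0.6, 0.4, 0.1]
opening: 0.0484
[0.52157933 0.18755884 0.27791108] [[0.406, -0.088, -0.909], [-0.036, -0.996, 0.081], [-0.913, -0.001, -0.408]] 23.5 0.04822036116557533 [ 23.2 -20.7  91.7 -11.1  87.6 116.7]
[0.5214613  0.18741147 0.27650816] [[0.405, -0.089, -0.91], [-0.036, -0.996, 0.081], [-0.914, 0.0, -0.406]] 23.55 0.04865730161094707 [ 23.2 -20.6  91.7 -11.1  87.6 116.7]
[0.52141041 0.18727514 0.27576325] [[0.404, -0.089, -0.911], [-0.037, -0.996, 0.081], [-0.914, 0.001, -0.405]] 23.6 0.048121884472286956 [ 23.2 -20.6  91.7 -11.1  87.7 116.7]
```

View pics/w18.png

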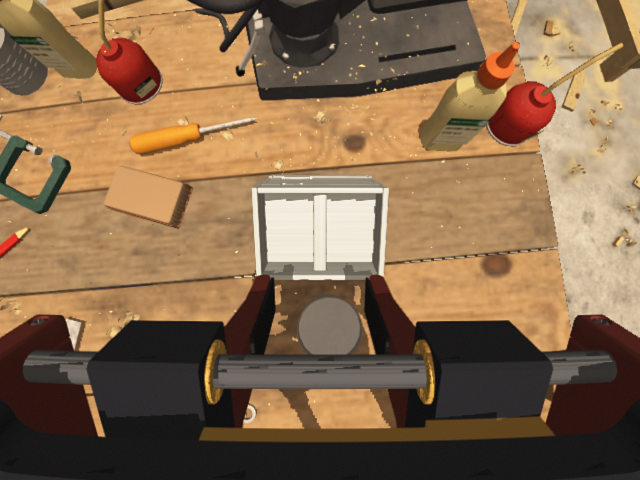

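View pics/w18c.png

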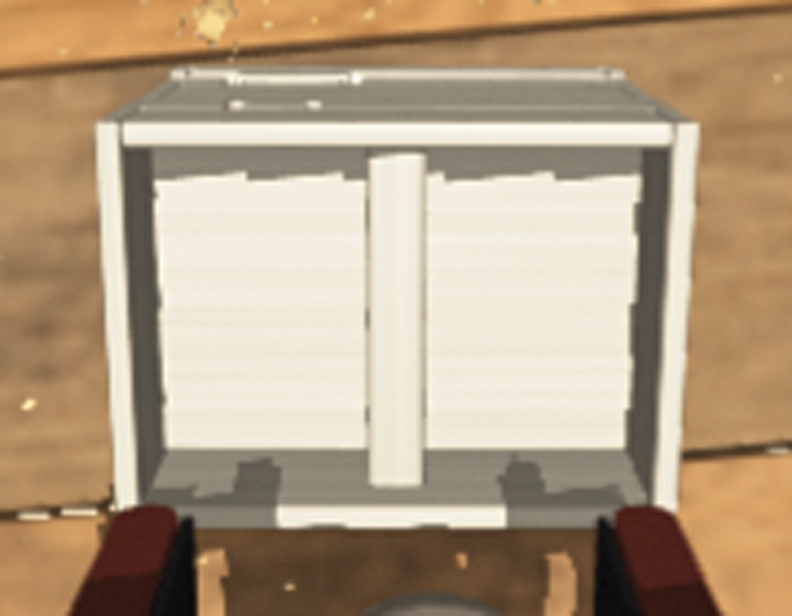

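View pics/sc18c.png

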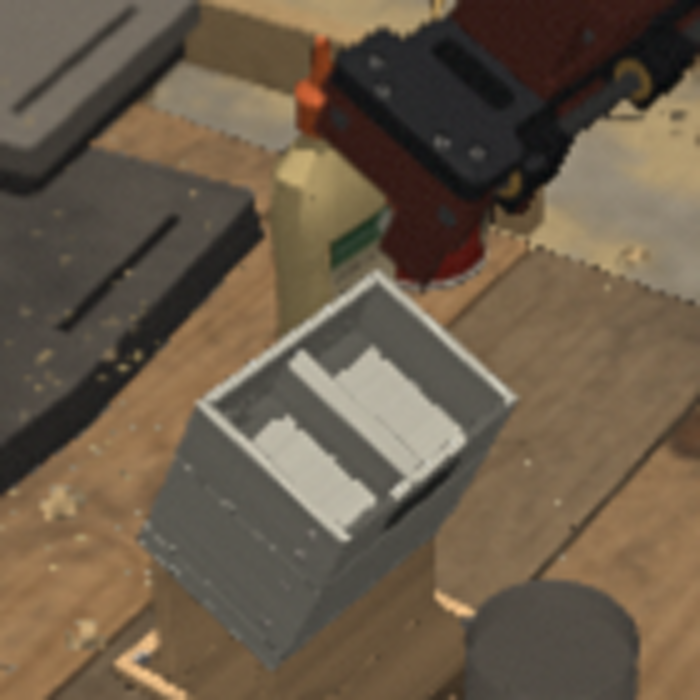

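View pics/tp18.png

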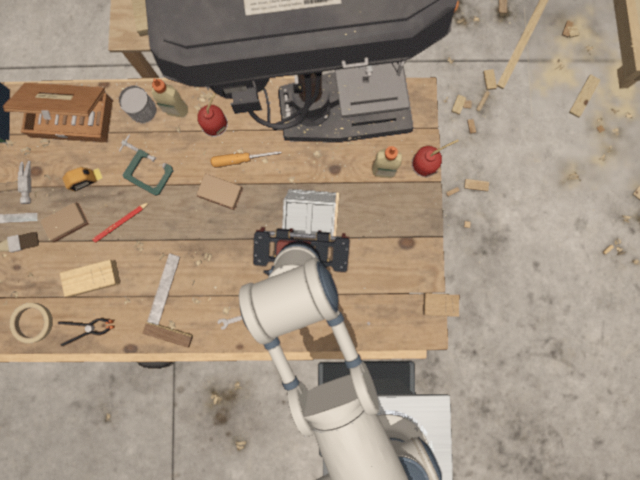

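The stack stands flush, the gripper is clear and the bystanders are where they were. I'll run one numeric check of the stack, then hand in.

```bash
python3 - <<'E'
from tgt2 import *
import pickle
w=pickle.load(open("w18.pkl","rb"))
obs=np.array([(97,123),(698,123),(675,527),(117,527)]);obs=(obs+.5)/4.4-.5+[230,160]
c=np.array([(.042,.058),(.042,-.058),(-.042,-.058),(-.042,.058)])
def pts(p):
    R=SR@Rn.from_euler("zy",p[3:5]).as_matrix(); return (R@np.c_[c,np.zeros(4)].T).T+seat+SR@p[:3]
r=least_squares(lambda p:(proj(w,pts(p))-obs).ravel(),[0,0,.094,0,0])
print("shallow rim in seat frame mm",np.round(r.x[:3]*1000,1),"(home 0,0,94) deg",np.round(np.degrees(r.x[3:]),2),"rms",np.sqrt(np.mean(r.fun**2)))
s=ctrl.read_state(); print(s["t"],s["contact_force"])
E
```

```text
shallow rim in seat frame mm [-1.8 -0.  92.3] (home 0,0,94) deg [-0.05  0.51] rms 0.15285121410959848
23.6 [-0.03829144 -0.33676769 -0.33163963]
```

```bash
python3 -c "
from station import ctrl
print(ctrl.hand_in()); print(ctrl.read_state()['t'])"
```

```text
the job is handed in; nothing more can be done
None
the job is handed in; nothing more can be done
```

Both trays are stacked on the sloping stand: the deep one on the seat, then the shallow one on top, each with its notch over the key below. I released both and handed in at about 23.6 s. `hand_in()` reports no verdict, so what follows is from my own checks.

- **Deep tray:** It met the rim 25 mm above the seat origin, against 24 expected, with about 11 N of contact force. The wrist picture showed the seat's key inside the notch. It sits about 1.5 mm downhill, within the play.
- **Shallow tray:** It met the rim at 71.4 mm, against 71 expected, with about 7 N. Just before release, the key was inside the notch and the walls were flush. A camera fit after release put its rim at (-1.8, 0.0, 92.3) mm in the seat frame, against a home of (0, 0, 94), turned 0.05° and tilted 0.5°.
- **Disagreement:** That fitted height is 1.7 mm low. The wrist camera read 1 to 2 mm low on the heights given in the text too, so I put it down to camera bias. I did not measure the deep tray on its own again after stacking.
- **Bystanders and gripper:** In the last pictures the bystanders in view stand where they were, judged by eye. In the top view the arm partly hides the spanner and fully hides the tin, which the other two views show in place. The wooden offcut shows in the top view, unmoved. The gripper was clear of everything.

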